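# Weigh the smaller storage tin on the hanging scale

### The arm

A 6-joint arm with a two-finger parallel gripper is mounted at the origin on the work surface. World frame = base frame: x ahead of the robot, y to its left, z up, the work surface at z = 0. Lengths are in m, angles in rad, forces in N, time in s.
With the tool pointing down it reaches from about 0.275 to 0.85 m from the base axis. Payload 5.2 kg.
Tool frame: the origin (TCP) lies midway between the tips of the shut fingers; the grasp point (between the pads) lies 19 mm behind it; y points along the fingers, x is the direction in which the jaws open and shut, and the axes are right-handed (so a half turn about y gives the same grasp; the last joint's range is limited). The gripper opens to 85 mm and grips with 20 to 120 N. Pads are 22 mm wide; open, the fingers measure 114 mm over their backs; the gripper's body (76 mm by 85 mm) begins 54 mm behind the grasp point. The pads swing forward as they close: fully open they stand 13 mm farther back than shut.
Start: joints at [1.085, 0.259, 1.535, -0, 1.348, -0.203], TCP at [0.153, 0.528, 0.231] pointing down, gripper open.
Joint ranges: [-3.14, 3.14], [-0.91, 2.08], [0.19, 2.58], [-1.22, 4.36], [0.22, 2.71], [-3.12, 3.12]. Speed limits (rad/s): [2.57, 2.57, 3.14, 3.14, 3.14, 3.14].

### API

Orientations are given as a rotation vector (axis times angle).
In Python, from workcell import get_obs, grab_frame, sign_off gives the robot as it stands.
- The arm moves only by the tool move_arm, never from a script. Its argument "increments" is a list that holds one entry, the list of rows, each a list of 7 numbers: the turn, a rotation vector about the tool's x, y, z in rad, then the shift along the tool's x, y, z in m, then the opening, from 0 (shut) to 1 (fully open). A call has 1 to 20 rows; each row shifts and turns the commanded pose from where the row before left it, along the tool's axes as they then stand; what a row does not reach is not made up. A row lasts 1/10 s, in which the tool goes at most 50 mm and 8.59 degrees, less where a joint would pass 70% of its speed; a pose out of reach is approached as far as the arm can. A call with a gripper value outside its range is refused whole. The fingers move at their own pace and stop on an object; the grip force is fixed at half the most. Time passes only in rows, so rows that do not move let the fingers close. It gives the time, the measured TCP pose, the force and the opening at its end, in the units of the state.
- get_obs(): the state, without advancing time (a new reading comes with each control period).
- grab_frame(name): name is "scene" or "top" or "wrist"; returns a dict with "image" (420x560x3 uint8, red, green, blue), "intrinsics" (3x3 intrinsics, pixels), "origin" and "rotation" of the camera in the world. Camera axes: x right, y up, looking along -z (the intrinsics and any distortion apply to the point x, -y, -z); pixel columns grow to the right and rows downward; lengths in m; the calibration is good to about 2 mm. The wrist camera is an equidistant fisheye: a pixel r from the principal point sees the ray r / f radians off the axis. A picture is of the moment at which its call begins. There is no depth.
- sign_off(): hands the job in, once; it reports no verdict.
The state is a dict: "clock": time; "joint_pos": joint angles; "qd": joint speeds; "effort": joint torques, N m; "ee_pos": TCP position; "orientation": TCP orientation; "force": force on the tool from outside, world axes, zero at the start; "torque": the same for the moment, N m; "finger_gap": finger opening in m.
Only numpy, scipy, OpenCV 4.12 (cv2) and the standard library are available. Lean on these libraries where they do the work, as an engineer would, in place of code of your own. Each camera call takes 0.05 s, during which the arm holds its last target.

### The job

Weigh the smaller of the two square storage tins: hang it by the rod of its carrying handle in the hook of the sprung hanging scale. Ease it down slowly with the hook until the scale carries its whole weight, so that the hook never drops, springs up or bounces, then let go and leave the tin hanging still and upright, so that its weight can be read. Leave everything else where it stands.

Things in the scene. Friction and masses are not known exactly. Their poses are not given: they have to be found in the camera images.
- tin: The smaller closed square metal tin: body 52 x 52 mm, 80 mm high, standing on the white step; mass unknown, 0.18 to 0.61 kg. Flat straps flush with its +y and -y sides rise above the lid and carry a cross rod along y; the space between rod and lid is open along x. Origin: centre of the underside; z up.
- tin_grip (a point): Point 86 mm above the tin's underside, midway between the two straps: the place to pinch it, across y, 52 mm wide. Each strap is 24 mm wide (along x), 3 mm thick and reaches 34 mm above the lid, flush with the tin's side below. The hand must lean back towards -x, or the scale's housing and shank will be in its way. Axes as the tin's.
- tin_rod (a point): Middle of the tin's cross rod, 120 mm above the tin's underside: the point that hangs in the hook. Rod 6 mm thick, along y, bent up in the middle: its centre line is 40 mm above the lid here and 30 mm above it at the straps. Axes as the tin's.
- scale: Fixed hanging scale. Origin on the table exactly below the hook's seat; the hook opens to -x, roughly towards the robot. Base plate 12 mm thick, x -80 to +120, y -230 to +50 mm; post 30 mm square at x +40, y -170 mm; cross arm 590 to 620 mm up.
- scale_housing (a point): Middle of the underside of the scale's spring housing, 420 mm above the table, above the hook. Housing 56 mm (x) by 70 mm (y), 170 mm high. A hand pointing straight down does not fit under it over the hook: lean it back towards the scale's -x by about 30 to 45 degrees. Axes as the scale's.
- hook_seat (a point): Lowest point of the hook, on the centre line of its 6 mm wire; 290 mm above the table unloaded, moves down with the hook. Axes as the scale's. From here the wire rises towards -x to the tip, 24 mm out and 13 mm up, and towards +x to the vertical shank at x +14 mm; all in the plane y = 0. A hanging rod's centre rests about 6 mm above this point.
- hook_dip (a joint): How far the hook is drawn down, m: 0 unloaded, 0.12 at its stop. It slides vertically on a spring of 55 N/m (preload 0.1 N, damping 1 N s/m); the tin draws it 30 to 107 mm down, depending on its mass. Once the scale carries the whole tin, the hand feels no more weight; going lower pulls against the spring. Over 0.1 m/s the hook counts as dropping or bouncing.
- step: Fixed white display step on which both tins stand: 200 mm (x) by 380 mm (y), 80 mm high. Origin: centre of its underside, on the table.
- big_tin: The larger tin, same form: 66 x 66 mm, 105 mm high, rod 145 mm above its underside, on the same step; bystander. Origin: centre of the underside.
- casserole: White lidded casserole, 146 mm across (182 mm over the two side grips), 94 mm high with its knob; bystander. Origin: centre of the underside.
- carton: Closed cardboard box 90 x 120 x 60 mm high; bystander. Origin: centre of the underside.
There are look-alikes about, which are no part of the job. What is shaped like the tin but red is not meant.

How it is judged:
By the outcome, as a careful person would: the job done as asked, in the order asked, and still so for the second after the job is handed in, with the robot touching nothing.
It also fails if it takes over 58 s, if anything falls off the work surface, if the arm or the gripper's body presses on something with over 40 N, if the wrist force passes 120 N, or if a joint passes its speed limit or range.

## Working session

There is one attempt and no reset: what is moved stays moved. The work goes in short steps, Python scripts to look and compute and a tool call to move; the robot and the scene stay as the last step left them, time stands still between calls to the robot, and variables do not carry over. Pictures are saved under pics/ and viewed, and the job is handed in when it is done.

Besides the shell and the picture viewer there is one more tool, called as name(argument=value, ...), one argument or row to a line, values as JSON. move_arm: Moves the arm, as the interface text tells. Its arguments: {"type":"object","properties":{"increments":{"type":"array"}},"required":["increments"]}

```bash
mkdir -p pics; ls
python3 - <<'E'
from workcell import get_obs, grab_frame
import cv2
print(get_obs())
for n in ["scene","top","wrist"]:
    f=grab_frame(n); cv2.imwrite(f"pics/{n}0.png",f["image"][:,:,::-1]); print(n,f["intrinsics"],f["origin"],f["rotation"])
E
```

```text
pics
{'clock': 0.0, 'joint_pos': array([ 1.08520387e+00,  2.59376673e-01,  1.53609746e+00, -3.71855267e-06,
        1.34802227e+00, -2.02821800e-01]), 'qd': array([-1.72376171e-04,  3.08577817e-04,  1.36678622e-03, -3.21497182e-04,
        4.40530032e-04,  7.04157357e-07]), 'effort': array([-4.91445587e-05, -4.46034479e+01, -2.90569746e+01,  8.45933482e-05,
        1.18301439e-02, -2.93497953e-05]), 'ee_pos': array([0.15319158, 0.52767094, 0.23045082]), 'orientation': array([-1.33063611, -0.99710253,  0.99996288]), 'force': array([-0.58644736,  0.40597515,  0.46339258]), 'torque': array([ 0.01895697, -0.02174814,  0.02486488]), 'finger_gap': 0.08569475806152506}
scene [[516.98012682   0.         269.07003756]
 [  0.         516.98012682 200.97008054]
 [  0.           0.           1.        ]] [ 1.12148984 -0.4644185   1.34418243] [0.53905501 0.25727255 0.8300804 ]
top [[385.43802012   0.         274.22612168]
 [  0.         385.43802012 212.80033268]
 [  0.           0.           1.        ]] [0.47286407 0.00678871 1.39309096] [ 0.05821394 -0.05656835 -1.56906559]
wrist [[325.1922621    0.         278.91470839]
 [  0.         325.1922621  204.10621828]
 [  0.           0.           1.        ]] [0.07391531 0.550272   0.37249055] [-0.28265275 -0.21122782  1.27614929]
```

View pics/scene0.png

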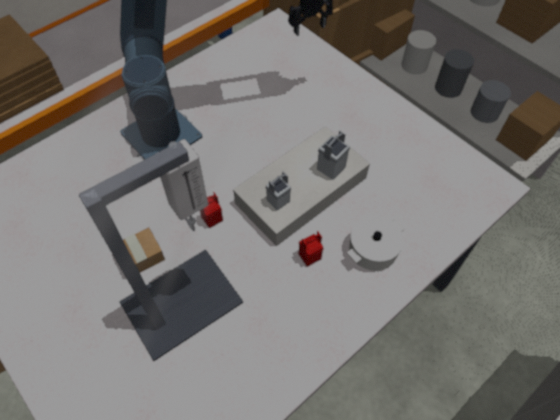

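View pics/top0.png

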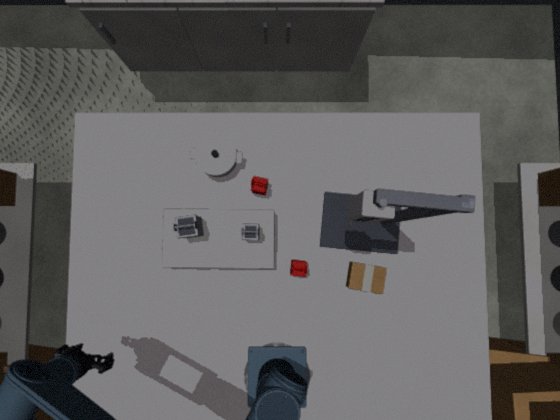

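View pics/wrist0.png

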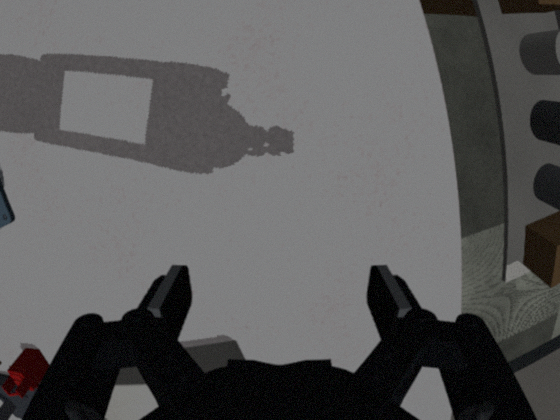

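The small tin is at top (250,232) and scene (279,190). The housing is at top (375,205) and scene (185,190), with the hook below it near (193,222). I'll zoom in on these.

Run:
```python
import cv2,numpy as np
s=cv2.imread('pics/scene0.png');t=cv2.imread('pics/top0.png')
def crop(i,x,y,w,h,k): return cv2.resize(i[y:y+h,x:x+w],None,fx=k,fy=k,interpolation=cv2.INTER_CUBIC)
g=lambda i: np.clip(i.astype(float)*1.5,0,255).astype(np.uint8)
cv2.imwrite('pics/c1.png',g(np.hstack([crop(s,150,140,80,100,5),crop(s,240,150,80,100,5)])))
cv2.imwrite('pics/c2.png',g(np.hstack([crop(t,150,200,130,80,3),crop(t,310,180,130,80,3)])))
cv2.imwrite('pics/c3.png',g(crop(s,70,130,180,220,2.7)))
```

```text
(no output)
```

View pics/c1.png

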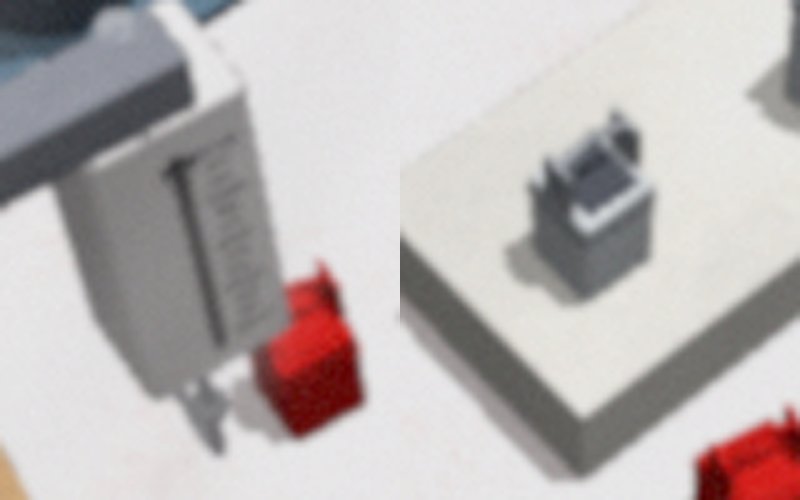

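View pics/c2.png

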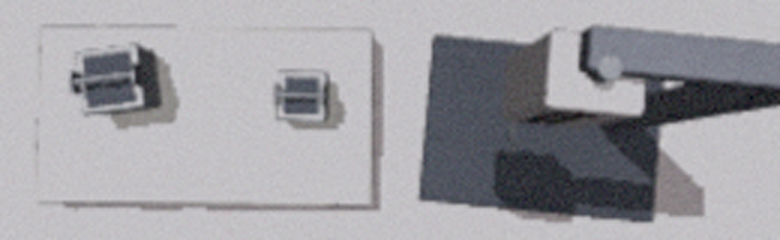

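View pics/c3.png

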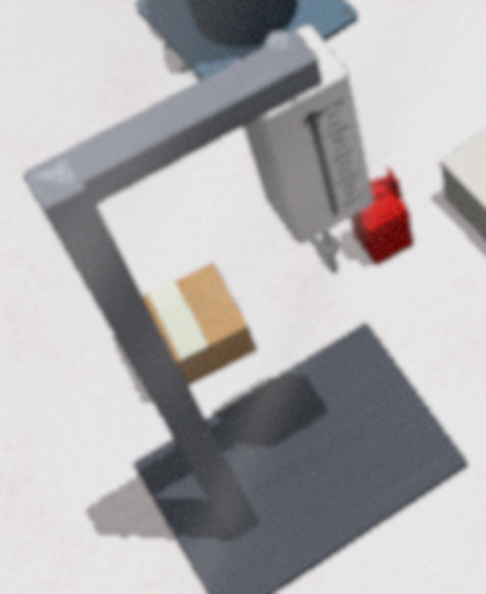

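```bash
cat > h.py <<'E'
import numpy as np,cv2
from scipy.spatial.transform import Rotation as R
from workcell import get_obs, grab_frame
def ray(f,u,v):
    K=f["intrinsics"];M=R.from_rotvec(f["rotation"]).as_matrix()
    d=np.array([(u-K[0,2])/K[0,0],-(v-K[1,2])/K[1,1],-1.]);return np.array(f["origin"]),M@d
def onz(f,u,v,z):
    o,d=ray(f,u,v);return o+d*(z-o[2])/d[2]
def proj(f,p):
    K=f["intrinsics"];M=R.from_rotvec(f["rotation"]).as_matrix()
    c=M.T@(np.asarray(p,float)-f["origin"]);return np.array([K[0,2]+K[0,0]*c[0]/-c[2],K[1,2]+K[1,1]*c[1]/c[2]])
def projw(f,p):
    K=f["intrinsics"];M=R.from_rotvec(f["rotation"]).as_matrix()
    c=M.T@(np.asarray(p,float)-f["origin"]);q=np.array([c[0],-c[1],-c[2]])
    rr=np.hypot(q[0],q[1]);th=np.arctan2(rr,q[2]);k=K[0,0]*th/rr
    return np.array([K[0,2]+k*q[0],K[1,2]+k*q[1]])
def rayw(f,u,v):
    K=f["intrinsics"];M=R.from_rotvec(f["rotation"]).as_matrix()
    a=np.array([u-K[0,2],v-K[1,2]])/K[0,0];th=np.hypot(*a);s=np.sin(th)/th
    return np.array(f["origin"]),M@np.array([a[0]*s,-a[1]*s,-np.cos(th)])
E
python3 - <<'E'
from h import *
f=grab_frame("top");im=f["image"].astype(int);g=f["image"][:,:,0].astype(int)
s=grab_frame("scene")
# plate: straight edges via boundary scanning
def edge(vals,thr): 
    return None
# left edge columns: rows 197..242
def cross(line,thr,rising):
    for i in range(len(line)-1):
        a,b=line[i],line[i+1]
        if rising and a<thr<=b or (not rising and a>=thr>b): return i+(a-thr)/(a-b)
gg=cv2.GaussianBlur(f["image"][:,:,0],(3,3),0.7).astype(float)
thr=95
print(gg[220,310:335].astype(int),gg[246:258,350].astype(int))
L=[(300+cross(gg[r,300:340],thr,False),r) for r in range(197,243)]
B=[(c,235+cross(gg[235:265,c][::1],thr,True)) for c in range(325,345)]
T=[(c,180+cross(gg[180:205,c],thr,False)) for c in range(330,350)]
def world(P): return np.array([onz(f,u,v,.012)[:2] for u,v in P])
W={k:world(P) for k,P in dict(L=L,B=B,T=T).items()}
for k,P in W.items():
    vx,vy,x,y=cv2.fitLine(P.astype(np.float32),cv2.DIST_HUBER,0,.01,.01).ravel();print(k,np.degrees(np.arctan2(vy,vx)),x,y)
# scene plate right corners & others
for name,(u,v) in dict(tr=(367,325),br=(466,463),bl=(208,594),l=(136,463)).items():
    print(name,onz(s,70+u/2.7,130+v/2.7,.012))
# small tin: lid top z=.16 in top image
c=lambda x,y:(150+x/3,200+y/3)
for p in [(277,72),(328,72),(277,124),(328,124)]: print('lid',onz(f,*c(*p),.16))
for p in [(40,27),(372,30),(378,203),(38,203)]: print('step',onz(f,*c(*p),.08))
E
```

```text
[130 131 130 131 131 129 129 130 130 131 128 107  70  54  53  53  53  53
  53  54  54  54  53  53  53] [ 31  29  35  55  91 118 129 130 130 130 130 130]
L -5.595651 0.55015707 -0.1605312
B 83.85242 0.448175 -0.20798378
T 84.77333 0.64780354 -0.22233257
tr [ 0.46214543 -0.15374081  0.012     ]
br [ 0.65400496 -0.17305584  0.012     ]
bl [ 0.59431541 -0.44478752  0.012     ]
l [ 0.43373603 -0.42565349  0.012     ]
lid [0.52710141 0.11018637 0.16      ]
lid [0.52715372 0.05576355 0.16      ]
lid [0.47176541 0.10979633 0.16      ]
lid [0.47182001 0.05555176 0.16      ]
step [0.58167835 0.38740652 0.08      ]
step [0.57859784 0.00899606 0.08      ]
step [0.38302917 0.00202971 0.08      ]
step [0.38261715 0.38527812 0.08      ]
```

Run:
```python
from h import *
f=grab_frame("top");s=grab_frame("scene")
yaw=np.radians(-5.5);ex=np.array([np.cos(yaw),np.sin(yaw)]);ey=np.array([-ex[1],ex[0]])
L=np.array([.55016,-.16053]);B=np.array([.44818,-.20798]);T=np.array([.6478,-.22233])
print('x size',(T-B)@ex)
yl=L@ey-.05; xl=((B@ex+.08)+(T@ex-.12))/2
o=xl*ex+yl*ey;print('origin',o, B@ex+.08, T@ex-.12)
o3=np.array([*o,0]);E3=np.array([[*ex,0],[*ey,0],[0,0,1]])
P=lambda *p:o3+np.array(p)@E3
S=cv2.imread('pics/scene0.png').copy();Tt=cv2.imread('pics/top0.png').copy()
S4=cv2.resize(S[140:240,150:230],None,fx=6,fy=6,interpolation=2)
T4=cv2.resize(Tt[180:260,310:410],None,fx=6,fy=6,interpolation=2)
for q in [(0,0,.29),(-.024,0,.303),(.014,0,.304),(.014,0,.42)]+[(a,b,c) for a in(-.028,.028) for b in (-.035,.035) for c in (.42,.59)]:
    u,v=proj(s,P(*q));cv2.circle(S4,(int((u-149.5)*6),int((v-139.5)*6)),3,(0,255,0),1)
    u,v=proj(f,P(*q));cv2.circle(T4,(int((u-309.5)*6),int((v-179.5)*6)),3,(0,255,0),1)
for a in(-.08,.12):
  for b in (-.23,.05):
    u,v=proj(f,P(a,b,.012));cv2.circle(T4,(int((u-309.5)*6),int((v-179.5)*6)),3,(0,0,255),1)
cv2.imwrite('pics/ov1.png',S4);cv2.imwrite('pics/ov2.png',T4)
```

```text
x size 0.20007637566672146
origin [ 0.52852119 -0.20867767] 0.5460506677933584 0.5461270434600799
```

View pics/ov1.png

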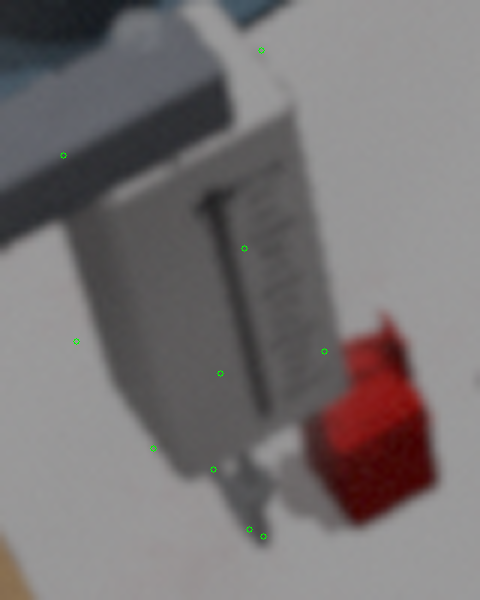

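View pics/ov2.png

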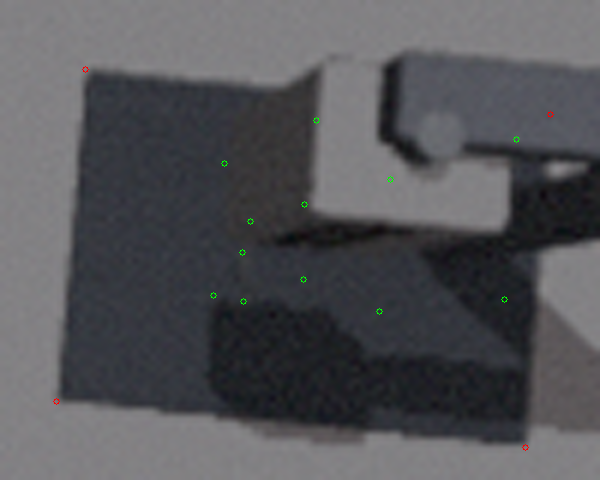

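Run:
```python
from h import *
f=grab_frame("top");s=grab_frame("scene")
def tri(r1,r2):
    o1,d1=r1;o2,d2=r2
    A=np.stack([d1,-d2],1);t=np.linalg.lstsq(A,o2-o1,rcond=None)[0]
    a=o1+t[0]*d1;b=o2+t[1]*d2;return (a+b)/2,np.linalg.norm(a-b)
print(tri(ray(f,363.2,189.2),ray(s,198.3,156.2)))
S=lambda x,y:(149.5+x/6,139.5+y/6)
yaw=np.radians(-5.5);ex=np.array([np.cos(yaw),np.sin(yaw)]);ey=np.array([-ex[1],ex[0]]);o=np.array([.52852,-.20868])
def loc(p): return np.round([(p[:2]-o)@ex,(p[:2]-o)@ey,p[2]],4)
T=lambda x,y:(309.5+x/6,179.5+y/6)
for p in [(322,58),(313,212),(510,232),(545,145)]: print('top corners',loc(onz(f,*T(*p),.59)))
for n,p in dict(bxpyp=(345,385),bxpym=(185,475),bxmym=(120,385)).items(): print(n,loc(onz(s,*S(*p),.42)))
for z in (.29,.303): print('hook low end',loc(onz(s,*S(265,545),z)))
```

```text
(array([ 0.58133189, -0.17978264,  0.5886257 ]), np.float64(0.0012016032438560442))
top corners [0.0499 0.0347 0.59  ]
top corners [-0.0042  0.0335  0.59  ]
top corners [-0.0045 -0.0352  0.59  ]
top corners [ 0.027  -0.0451  0.59  ]
bxpyp [0.0444 0.0336 0.42  ]
bxpym [ 0.0437 -0.0315  0.42  ]
bxmym [-0.0024 -0.0315  0.42  ]
hook low end [0.0097 0.0013 0.29  ]
hook low end [ 0.0171 -0.0011  0.303 ]
```

Run:
```python
from h import *
o=get_obs();M=R.from_rotvec(o["orientation"]).as_matrix();print(M.round(3))
w=grab_frame("wrist");C=R.from_rotvec(w["rotation"]).as_matrix()
print('cam in tool',M.T@(w["origin"]-o["ee_pos"]));print('cam rot in tool (cols x,y,z)',(M.T@C).round(3))
```

```text
[[ 0.279 -0.    -0.96 ]
 [ 0.96  -0.     0.279]
 [-0.    -1.     0.   ]]
cam in tool [-0.00071475 -0.14191088  0.08248233]
cam rot in tool (cols x,y,z) [[ 1.    -0.    -0.001]
 [-0.001  0.324 -0.946]
 [ 0.     0.946  0.324]]
```

move_arm(
  increments=[
    [[0,0,0,-0.025,-0.006,-0.027,1],[0,0,0,-0.025,-0.006,-0.027,1],[0,0,0,-0.025,-0.006,-0.027,1],[0,0,0,-0.025,-0.006,-0.027,1],[0,0,0,-0.025,-0.006,-0.027,1],[0,0,0,-0.025,-0.006,-0.027,1],[0,0,0,-0.025,-0.006,-0.027,1],[0,0,0,-0.025,-0.006,-0.027,1],[0,0,0,-0.025,-0.006,-0.027,1],[0,0,0,-0.025,-0.006,-0.027,1],[0,0,0,-0.025,-0.006,-0.027,1],[0,0,0,-0.025,-0.006,-0.027,1],[0,0,0,-0.025,-0.006,-0.027,1],[0,0,0,-0.025,-0.006,-0.027,1],[-0.14,0,0,0,0,0,1],[-0.14,0,0,0,0,0,1],[-0.14,0,0,0,0,0,1],[-0.14,0,0,0,0,0,1],[-0.14,0,0,0,0,0,1],[0,0,0,0,0,0,1]],
  ],
)

```text
clock: 2.5
ee_pos: [0.4139, 0.087, 0.3108]
orientation: [-1.886, -1.418, 0.668]
force: [-0.8, -0.0, 0.8]
finger_gap: 0.0855
```

Run:
```python
from h import *
o=get_obs();print(o["joint_pos"],R.from_rotvec(o["orientation"]).as_matrix().round(3),o["ee_pos"],o["force"])
w=grab_frame("wrist");cv2.imwrite("pics/w1.png",w["image"][:,:,::-1]);np.save("w1.npy",w,allow_pickle=True);print(w["origin"])
```

```text
[ 0.18976256 -0.35520694  2.11692705 -0.42481201  0.78765167 -0.89212741] [[ 0.276  0.615 -0.739]
 [ 0.961 -0.179  0.21 ]
 [-0.003 -0.768 -0.641]] [0.41385638 0.08696692 0.31083784] [-0.77305844 -0.02621172  0.83646101]
[0.26513949 0.12913923 0.3664629 ]
```

View pics/w1.png

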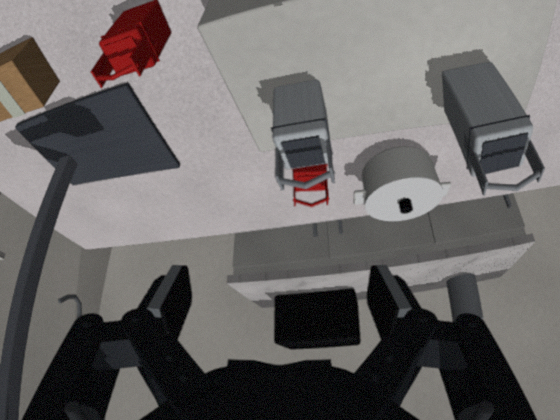

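move_arm(
  increments=[
    [[0,0,0,-0.04,0.007,-0.009,1],[0,0,0,-0.04,0.007,-0.009,1],[0,0,0,-0.04,0.007,-0.009,1],[0,0,0,-0.04,0.007,-0.009,1],[0,0,0,-0.04,0.007,-0.009,1],[0,0,0,0,0,0,1]],
  ],
)

```text
clock: 3.15
ee_pos: [0.4181, -0.0733, 0.3159]
orientation: [-1.885, -1.395, 0.665]
force: [-0.6, -0.3, 0.3]
finger_gap: 0.0854
```

Run:
```python
from h import *
w=grab_frame("wrist");cv2.imwrite("pics/w2.png",w["image"][:,:,::-1]);np.save("w2.npy",w,allow_pickle=True);print(w["origin"])
a=np.load("w1.npy",allow_pickle=True).item()
i=np.vstack([cv2.resize(a["image"][270:420,0:130],None,fx=3,fy=3,interpolation=2)[:, :, ::-1]]);cv2.imwrite("pics/w1c.png",np.clip(i*1.6,0,255))
```

```text
[ 0.2707289  -0.02908129  0.37342077][ WARN:0@1.217] global loadsave.cpp:1063 imwrite_ Unsupported depth image for selected encoder is fallbacked to CV_8U.
```

View pics/w2.png

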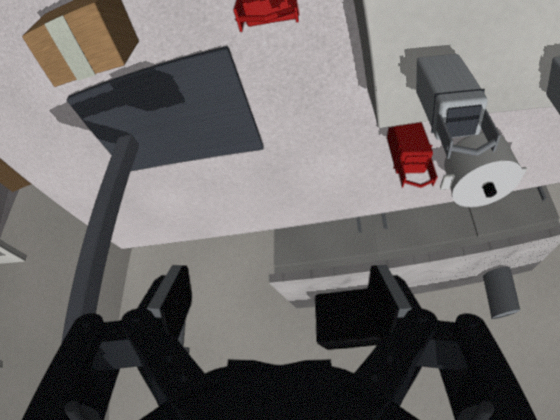

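View pics/w1c.png

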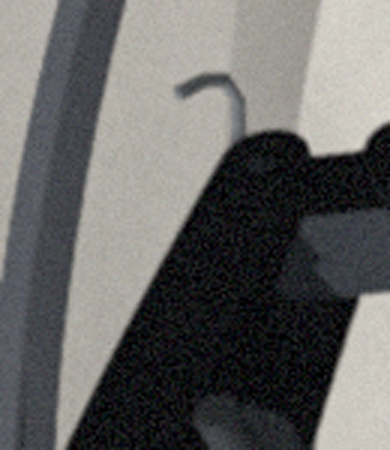

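move_arm(
  increments=[
    [[0,0,0,-0.01,-0.03,-0.025,1],[0,0,0,-0.01,-0.03,-0.025,1],[0,0,0,0,0,0,1],[0,0,0,0,0,0,1]],
  ],
)

```text
clock: 3.6
ee_pos: [0.413, -0.0843, 0.3924]
orientation: [-1.875, -1.408, 0.671]
force: [0.5, 0.2, -1.0]
finger_gap: 0.0853
```

Run:
```python
from h import *
w=grab_frame("wrist");cv2.imwrite("pics/w3.png",w["image"][:,:,::-1]);np.save("w3.npy",w,allow_pickle=True);print(w["origin"])
```

```text
[ 0.26514627 -0.04216677  0.45024522]
```

View pics/w3.png

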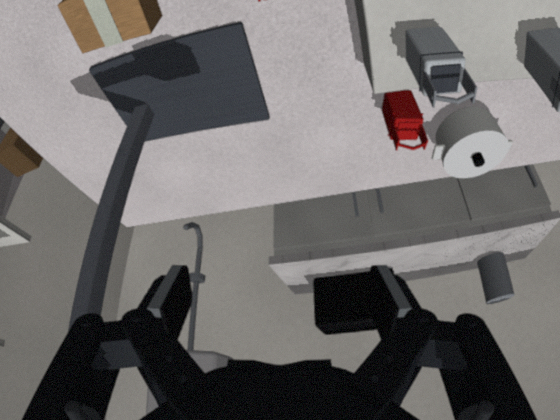

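Run:
```python
from h import *
a=np.load("w1.npy",allow_pickle=True).item();b=np.load("w3.npy",allow_pickle=True).item()
yaw=np.radians(-5.5);ex=np.array([np.cos(yaw),np.sin(yaw)]);ey=np.array([-ex[1],ex[0]])
def draw(f,x0,y0,w,h,k,o):
    i=cv2.resize(f["image"][y0:y0+h,x0:x0+w,::-1],None,fx=k,fy=k,interpolation=2)
    i=np.clip(i*1.5,0,255).astype(np.uint8)
    for q in [(0,0,.29),(-.024,0,.303),(.014,0,.304),(.014,0,.35)]:
        p=np.array([*(o+q[0]*ex+q[1]*ey),q[2]]);u,v=projw(f,p);cv2.circle(i,(int((u-x0+.5)*k),int((v-y0+.5)*k)),3,(0,255,0),1)
    return i
o=np.array([.52852,-.20868])
cv2.imwrite("pics/hk.png",np.hstack([draw(a,40,280,60,60,6,o),draw(b,160,210,60,60,6,o)]))
```

```text
(no output)
```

View pics/hk.png

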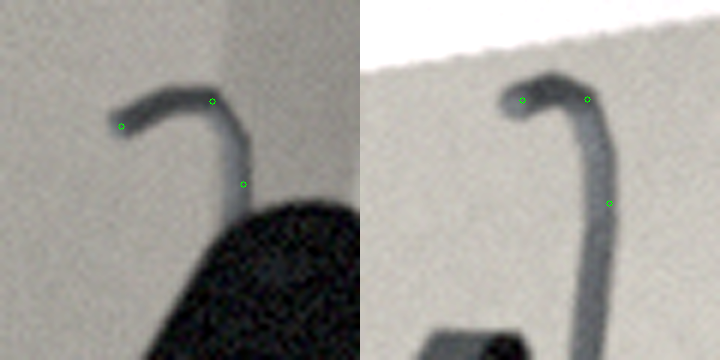

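```bash
cat > tin.py <<'E'
from h import *
def tinpts(c,yaw,z0):
    ex=np.array([np.cos(yaw),np.sin(yaw)]);ey=np.array([-ex[1],ex[0]])
    q=[(a,b,z) for a in(-.026,.026) for b in(-.026,.026) for z in(0,.08)]+[(a,b,.114) for a in(-.012,.012) for b in(-.026,.026)]+[(0,0,.12)]
    return [np.array([*(np.array(c)+x*ex+y*ey),z0+z]) for x,y,z in q]
def draw(f,x0,y0,w,h,k,pts,pr,col=(0,255,0)):
    i=cv2.resize(f["image"][y0:y0+h,x0:x0+w,::-1],None,fx=k,fy=k,interpolation=2)
    i=np.clip(i*1.5,0,255).astype(np.uint8)
    for p in pts:
        u,v=pr(f,p);cv2.circle(i,(int((u-x0+.5)*k),int((v-y0+.5)*k)),3,col,1)
    return i
E
python3 - <<'E'
from tin import *
a=np.load("w1.npy",allow_pickle=True).item();b=np.load("w3.npy",allow_pickle=True).item();t=grab_frame("top");s=grab_frame("scene")
p=tinpts((.4995,.083),0,.08)
cv2.imwrite("pics/t1.png",np.vstack([np.hstack([draw(a,250,70,100,75,4,p,projw)[:], draw(a,250,145,100,75,4,p,projw)]),np.hstack([draw(b,390,10,100,100,4,p,projw)[:280],draw(t,225,215,50,35,8,p,proj)])]))
E
```

```text
(no output)
```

View pics/t1.png

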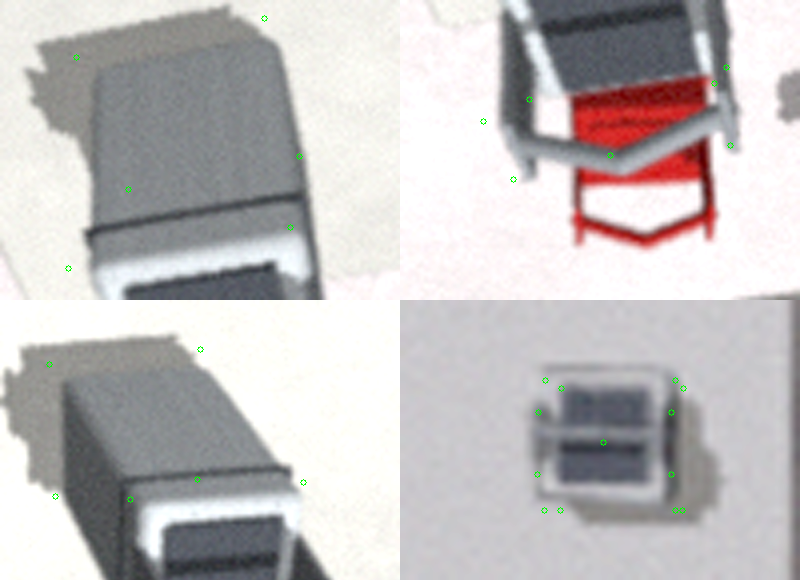

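Run:
```python
from tin import *
a=np.load("w1.npy",allow_pickle=True).item();b=np.load("w3.npy",allow_pickle=True).item();t=grab_frame("top")
def on(r,z): o,d=r; return (o+d*(z-o[2])/d[2]).round(4)
A=lambda x,y,y0:(250+x/4-.5,y0+y/4-.5);B=lambda x,y:(390+x/4-.5,10+y/4-.5);T=lambda x,y:(225+x/8-.5,215+y/8-.5)
print('rod w1',on(rayw(a,*A(217,170,145)),.2),'rod top',on(ray(t,*T(203,135)),.2))
print('base -x corners w1',on(rayw(a,*A(96,70,70)),.08),on(rayw(a,*A(275,43,70)),.08))
print('base w3',on(rayw(b,*B(66,75)),.08),on(rayw(b,*B(208,72)),.08))
print('strap/rod junction w1',on(rayw(a,*A(117,137,145)),.19),on(rayw(a,*A(320,108,145)),.19))
print('top lid',[on(ray(t,*T(x,y)),.16)for x,y in[(144,70),(278,70),(140,197),(275,203)]])
print('strap line top',on(ray(t,*T(145,133)),.19),on(ray(t,*T(262,139)),.19))
```

```text
rod w1 [0.5057 0.0832 0.2   ] rod top [0.5025 0.0833 0.2   ]
base -x corners w1 [0.4791 0.0609 0.08  ] [0.4825 0.1102 0.08  ]
base w3 [0.4782 0.0624 0.08  ] [0.4824 0.1116 0.08  ]
strap/rod junction w1 [0.5006 0.061  0.19  ] [0.502  0.1084 0.19  ]
top lid [array([0.5295, 0.1097, 0.16  ]), array([0.5296, 0.056 , 0.16  ]), array([0.4788, 0.1109, 0.16  ]), array([0.4765, 0.057 , 0.16  ])]
strap line top [0.5035 0.1066 0.19  ] [0.5013 0.061  0.19  ]
```

```bash
cat > go.py <<'E'
from h import *
def pose(yawdeg,lean=40):
    y=np.radians(yawdeg);h=np.array([np.cos(y),np.sin(y),0]);l=np.radians(lean)
    ty=np.sin(l)*h-np.cos(l)*np.array([0,0,1.]);tx=np.array([-np.sin(y),np.cos(y),0]);return np.stack([tx,ty,np.cross(tx,ty)],1)
def delta(pos,M2):
    o=get_obs();M=R.from_rotvec(o["orientation"]).as_matrix()
    print('turn',R.from_matrix(M.T@M2).as_rotvec().round(4),'shift after turn',(M2.T@(np.array(pos)-o["ee_pos"])).round(4),'before',(M.T@(np.array(pos)-o["ee_pos"])).round(4))
    print('joints',o["joint_pos"].round(3),'F',o["force"].round(2),'T',o["torque"].round(3),'gap',o["finger_gap"],'pos',o["ee_pos"].round(4))
E
python3 - <<'E'
from go import *
delta((.452,.0865,.230),pose(-3.3))
E
```

```text
turn [-0.0212 -0.1749 -0.1416] shift after turn [0.1721 0.1413 0.079 ] before [0.1743 0.1186 0.1067]
joints [-0.698 -0.515  1.996  0.297  1.047 -2.053] F [ 0.35  0.35 -0.17] T [0.102 0.284 0.005] gap 0.08542425059658663 pos [ 0.4119 -0.0836  0.389 ]
```

move_arm(
  increments=[
    [[-0.01,-0.087,-0.071,0,0,0,1],[-0.01,-0.087,-0.071,0,0,0,1],[0,0,0,0.029,0.0235,0.013,1],[0,0,0,0.029,0.0235,0.013,1],[0,0,0,0.029,0.0235,0.013,1],[0,0,0,0.029,0.0235,0.013,1],[0,0,0,0.029,0.0235,0.013,1],[0,0,0,0.029,0.0235,0.013,1],[0,0,0,0,0,0,1],[0,0,0,0,0,0,1]],
  ],
)

```text
clock: 4.8
ee_pos: [0.4544, 0.0822, 0.2336]
orientation: [-1.756, -1.61, 0.762]
force: [0.1, -0.5, 0.4]
finger_gap: 0.0852
```

Run:
```python
from go import *
delta((.516,.0828,.1534),pose(-3.3))
w=grab_frame("wrist");cv2.imwrite("pics/w4.png",w["image"][:,:,::-1]);np.save("w4.npy",w,allow_pickle=True)
```

```text
turn [-0.0106 -0.0212 -0.0186] shift after turn [0.0042 0.101  0.0045] before [0.006  0.1009 0.0035]
joints [-0.04  -0.259  2.256 -0.067  0.458 -1.476] F [ 0.08 -0.54  0.38] T [0.067 0.324 0.009] gap 0.08523234763196746 pos [0.4544 0.0822 0.2336]
```

View pics/w4.png

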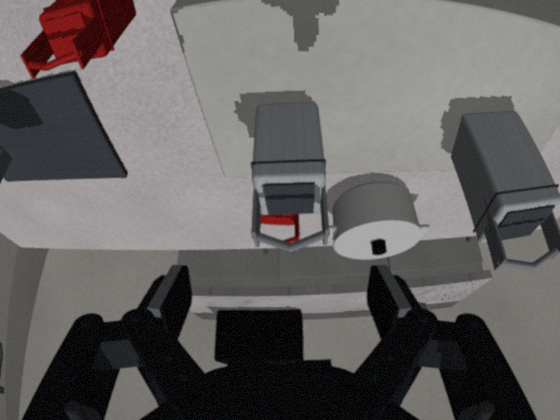

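Run:
```python
from tin import *
w=np.load("w4.npy",allow_pickle=True).item()
M=grab=R.from_rotvec(get_obs()["orientation"]).as_matrix();print('heading',np.degrees(np.arctan2(M[1,1],M[0,1])),np.degrees(np.arctan2(-M[0,0],M[1,0])))
p=tinpts((.504,.0835),np.radians(-3.3),.08)
cv2.imwrite("pics/t2.png",draw(w,230,80,120,180,3.3,p,projw))
```

```text
heading -5.092831889306155 -5.062288631180764
```

View pics/t2.png

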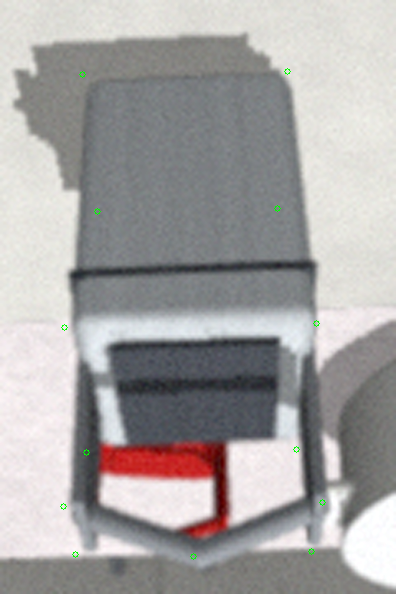

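move_arm(
  increments=[
    [[-0.01,-0.012,-0.01,0,0,0,1],[0,0,0,0.006,0,0.003,1],[0,0,0,0,0.02,0,1],[0,0,0,0,0.02,0,1],[0,0,0,0,0.02,0,1],[0,0,0,0,0.02,0,1],[0,0,0,0,0.016,0,1],[0,0,0,0,0.006,0,1],[0,0,0,0,0,0,1],[0,0,0,0,0,0,1]],
  ],
)

```text
clock: 5.85
ee_pos: [0.5185, 0.0821, 0.1697]
orientation: [-1.748, -1.615, 0.77]
force: [-0.4, 0.5, -0.0]
finger_gap: 0.0857
```

Run:
```python
from go import *
delta((.518,.0845,.1534),pose(-4))
w=grab_frame("wrist");cv2.imwrite("pics/w5.png",w["image"][:,:,::-1])
```

```text
turn [-0.0152 -0.0052 -0.0072] shift after turn [0.0024 0.0121 0.011 ] before [0.0024 0.0123 0.0108]
joints [-0.036 -0.009  2.249 -0.131  0.22  -1.412] F [-0.42  0.51 -0.03] T [ 0.033  0.269 -0.026] gap 0.08574742641790986 pos [0.5185 0.0821 0.1697]
```

View pics/w5.png

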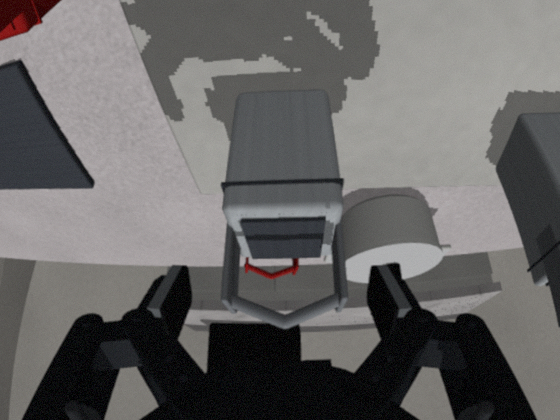

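```bash
cat > kin.py <<'E'
from h import *
from scipy.optimize import least_squares
D=[([1.08520387,.259376673,1.53609746,0,1.34802227,-.2028],[.15319158,.52767094,.23045082],[-1.33063611,-.99710253,.99996288]),
([0.18976256,-0.35520694,2.11692705,-0.42481201,0.78765167,-0.89212741],[0.41385638,0.08696692,0.31083784],[-1.886,-1.418,.668]),
([-0.04,-0.259,2.256,-0.067,0.458,-1.476],[0.4544,0.0822,0.2336],[-1.756,-1.61,.762]),
([-0.036,-0.009,2.249,-0.131,0.22,-1.412],[0.5185,0.0821,0.1697],[-1.748,-1.615,.77]),
([-0.698,-0.515,1.996,0.297,1.047,-2.053],[0.4119,-0.0836,0.389],None)]
def fk(q,p):
    a,L1,h,L2,d,e=p[:6]
    Z=lambda t:R.from_euler('z',t);Y=lambda t:R.from_euler('y',t)
    r=Z(q[0]);pos=np.array([0,0,h])+r.apply([a,0,0])
    r=r*Y(q[1]);pos=pos+r.apply([0,0,L1])
    r=r*Y(q[2]);pos=pos+r.apply([e,0,L2])
    r=r*Z(p[6]*q[3]);r=r*Y(q[4]);pos=pos+r.apply([0,0,d])
    r=r*Z(p[7]*q[5]+p[8])          # r z axis = finger axis
    # tool: y = z_r
    M=r.as_matrix();return pos,np.stack([M[:,0],M[:,2],-M[:,1]],1)
E
python3 - <<'E'
from kin import *
o=get_obs();D.append((list(o["joint_pos"]),list(o["ee_pos"]),list(o["orientation"])))
best=None
for s4 in(1,-1):
  for s6 in (1,-1):
    for x0 in np.arange(-3,3.2,1):
      def res(v):
        p=list(v[:6])+[s4,s6,v[6]];out=[]
        for q,x,rv in D:
            P,M=fk(q,p);out+=list(P-np.array(x))
            if rv is not None: out+=list(.1*(M-R.from_rotvec(rv).as_matrix()).ravel())
        return out
      s=least_squares(res,[0,.35,.3,.35,.2,0,x0])
      if best is None or s.cost<best[0]: best=(s.cost,list(s.x[:6])+[s4,s6,s.x[6]],np.abs(s.fun).max())
print(best);np.save('kin.npy',best[1])
E
```

```text
(np.float64(0.03634790439199971), [np.float64(0.04006972061448744), np.float64(0.4619866411687157), np.float64(0.18217067311538968), np.float64(0.3938903636300498), np.float64(0.28283794857199124), np.float64(0.015716882155563147), 1, 1, np.float64(-3.1413946302776914)], np.float64(0.10869362360812967))
```

```bash
cat >> kin.py <<'E'
def fk2(q,p):
    a,L1,h,L2,d,e,b1,b2,j10,j60,g,s4,s6,j40=p
    Z=lambda t:R.from_euler('z',t);Y=lambda t:R.from_euler('y',t)
    r=Z(q[0]+j10);pos=np.array([0,0,h])+r.apply([a,b1,0])
    r=r*Y(q[1]);pos=pos+r.apply([0,0,L1])
    r=r*Y(q[2]);pos=pos+r.apply([e,0,L2])
    r=r*Z(s4*q[3]+j40);r=r*Y(q[4]);pos=pos+r.apply([g,b2,d])
    r=r*Z(s6*q[5]+j60)
    M=r.as_matrix();return pos,np.stack([M[:,0],M[:,2],-M[:,1]],1)
E
python3 - <<'E'
from kin import *
o=get_obs();D.append((list(o["joint_pos"]),list(o["ee_pos"]),list(o["orientation"])))
best=None
for s4 in(1,-1):
  for s6 in (1,-1):
    for x0 in np.arange(-3,3.2,1):
     for j1 in (0,.2):
      def mk(v): return list(v[:11])+[s4,s6,v[11]]
      def res(v):
        p=mk(v);out=[]
        for q,x,rv in D:
            P,M=fk2(q,p);out+=list(P-np.array(x))
            if rv is not None: out+=list(.1*(M-R.from_rotvec(rv).as_matrix()).ravel())
        return out
      s=least_squares(res,[0,.35,.3,.35,.2,0,0,0,j1,x0,0,0])
      if best is None or s.cost<best[0]: best=(s.cost,mk(s.x),s.fun)
print(best[0],np.round(best[1],4));print(np.abs(best[2]).max())
p=best[1]
for q,x,rv in D:
    P,M=fk2(q,p);print(P-x, R.from_rotvec(rv).as_matrix().round(2).tolist() if rv else '',M.round(2).tolist())
E
```

```text
8.000637843209622e-08 [-5.0000e-04  5.3440e-01  2.2210e-01  4.2650e-01  3.5430e-01  6.0400e-02
  1.1090e-01  0.0000e+00 -3.0000e-04 -3.1418e+00  1.0000e-04  1.0000e+00
  1.0000e+00  1.0000e-04]
0.00021755030476991455
[-2.42513306e-05  1.14004306e-05 -1.57302000e-06] [[0.28, -0.0, -0.96], [0.96, -0.0, 0.28], [-0.0, -1.0, 0.0]] [[0.28, -0.0, -0.96], [0.96, -0.0, 0.28], [-0.0, -1.0, 0.0]]
[ 4.22345511e-05  4.25385472e-07 -9.47473795e-06] [[0.28, 0.61, -0.74], [0.96, -0.18, 0.21], [-0.0, -0.77, -0.64]] [[0.28, 0.61, -0.74], [0.96, -0.18, 0.21], [-0.0, -0.77, -0.64]]
[-3.24878617e-05  2.92456193e-05  4.56432863e-05] [[0.09, 0.63, -0.77], [1.0, -0.06, 0.07], [-0.0, -0.77, -0.63]] [[0.09, 0.63, -0.77], [1.0, -0.06, 0.07], [-0.0, -0.77, -0.64]]
[ 1.23854705e-04 -2.69463785e-05  1.91518483e-04] [[0.08, 0.63, -0.77], [1.0, -0.05, 0.06], [-0.0, -0.78, -0.63]] [[0.08, 0.63, -0.77], [1.0, -0.05, 0.06], [-0.0, -0.78, -0.63]]
[-1.45365338e-05  1.58530792e-06 -8.56370705e-06]  [[0.28, 0.6, -0.75], [0.96, -0.17, 0.22], [0.0, -0.78, -0.63]]
[-1.19790234e-04 -1.22933516e-05 -2.17550305e-04] [[0.08, 0.63, -0.77], [1.0, -0.05, 0.06], [-0.0, -0.78, -0.63]] [[0.08, 0.63, -0.77], [1.0, -0.05, 0.06], [-0.0, -0.78, -0.63]]
```

```bash
cat >> kin.py <<'E'
PK=[-5e-4,.5344,.2221,.4265,.3543,.0604,.1109,0,-3e-4,-3.1418,1e-4,1,1,1e-4]
LO=np.array([-3.14,-.91,.19,-1.22,.22,-3.12]);HI=np.array([3.14,2.08,2.58,4.36,2.71,3.12])
def ik(pos,M,q0,lim=False):
    f=lambda q:np.concatenate([fk2(q,PK)[0]-pos,.2*(fk2(q,PK)[1]-M).ravel()])
    s=least_squares(f,np.clip(q0,LO+1e-6,HI-1e-6) if lim else q0,bounds=(LO,HI) if lim else (-np.inf,np.inf));return s.x,np.abs(s.fun).max()
E
cat > t.py <<'E'
from kin import *;from go import pose
q0=get_obs()["joint_pos"]
def tcp(under,yaw,lean,hn=.088):
    M=pose(yaw,lean);return np.array(under)+[0,0,hn]+.019*M[:,1],M
E
python3 - <<'E'
from t import *
for lean in (30,34,37,40):
    x,M=tcp((.506,.085,.08),-4,lean);q,e=ik(x,M,q0);print(lean,'grasp',q.round(2),round(e,5))
    for yaw in (-5.5,):
      for dz in (.02,0,-.05,-.107):
        x,M=tcp((.527,-.21,.296-.12+dz),yaw,lean);q,e=ik(x,M,q0);print('   hook',yaw,dz,q.round(2),round(e,5))
E
```

```text
30 grasp [-0.04  0.04  2.15 -0.03  0.43 -1.52] 0.0
   hook -5.5 0.02 [-0.77  0.01  1.86  0.41  0.89 -2.44] 0.0
   hook -5.5 0 [-0.77  0.03  1.89  0.43  0.85 -2.47] 0.0
   hook -5.5 -0.05 [-0.77  0.08  1.97  0.49  0.73 -2.55] 0.0
   hook -5.5 -0.107 [-0.77  0.16  2.04  0.59  0.59 -2.68] 0.0
34 grasp [-0.04  0.03  2.2  -0.05  0.31 -1.5 ] 0.0
   hook -5.5 0.02 [-0.8  -0.02  1.92  0.51  0.84 -2.54] 0.0
   hook -5.5 0 [-0.8   0.    1.95  0.54  0.79 -2.58] 0.0
   hook -5.5 -0.05 [-0.8   0.06  2.02  0.62  0.68 -2.69] 0.0
   hook -5.5 -0.107 [-0.8   0.15  2.1   0.77  0.55 -2.87] 0.0
37 grasp [-0.04  0.03  2.24 -0.08  0.23 -1.47] 0.0
   hook -5.5 0.02 [-0.83 -0.03  1.96  0.59  0.8  -2.63] 0.0
   hook -5.5 0 [-0.83 -0.01  1.99  0.63  0.76 -2.68] 0.0
   hook -5.5 -0.05 [-0.83  0.05  2.06  0.73  0.65 -2.81] 0.0
   hook -5.5 -0.107 [-0.83  0.15  2.14  0.92  0.53 -3.04] 0.0
40 grasp [-0.04  0.02  2.28 -0.15  0.14 -1.4 ] 0.0
   hook -5.5 0.02 [-0.85 -0.05  2.    0.69  0.77 -2.73] 0.0
   hook -5.5 0 [-0.85 -0.02  2.03  0.73  0.73 -2.78] 0.0
   hook -5.5 -0.05 [-0.85  0.05  2.11  0.86  0.62 -2.95] 0.0
   hook -5.5 -0.107 [-0.85  0.15  2.18  1.08  0.52 -3.21] 0.0
```

Run:
```python
from t import *;from go import delta
x,M=tcp((.506,.085,.08),-4,34,.092);print(x,ik(x,M,q0)[0].round(3));delta(x,M)
```

```text
[0.51659878 0.08425886 0.15624829] [-0.04   0.023  2.198 -0.051  0.328 -1.498]
turn [ 0.0893 -0.0051 -0.0067] shift after turn [0.0018 0.0101 0.0089] before [0.0018 0.0093 0.0098]
joints [-0.036 -0.009  2.25  -0.131  0.22  -1.412] F [-0.2   0.23 -0.63] T [ 0.03   0.339 -0.019] gap 0.08558715493202645 pos [0.5182 0.0823 0.1696]
```

move_arm(
  increments=[
    [[0.09,-0.005,-0.007,0,0,0,1],[0,0,0,0,0,0,1],[0,0,0,0,0,0,1]],
  ],
)

```text
clock: 6.2
ee_pos: [0.5189, 0.0826, 0.1699]
orientation: [-1.679, -1.566, 0.83]
force: [-0.3, -0.5, 0.2]
finger_gap: 0.0856
```

Run:
```python
from t import *;from go import delta
x,M=tcp((.506,.085,.08),-4,34,.092);delta(x,M)
```

```text
turn [ 0.002  -0.0001  0.0004] shift after turn [0.0014 0.0099 0.0097] before [0.0014 0.0099 0.0097]
joints [-4.500e-02  2.000e-03  2.178e+00 -3.700e-02  3.670e-01 -1.516e+00] F [-0.27 -0.53  0.2 ] T [0.019 0.29  0.061] gap 0.08561152757536586 pos [0.5189 0.0826 0.1699]
```

move_arm(
  increments=[
    [[0,0,0,0.0015,0.005,0.005,1],[0,0,0,0,0.005,0.005,1],[0,0,0,0,0,0,1],[0,0,0,0,0,0,0.7],[0,0,0,0,0,0,0.6],[0,0,0,0,0,0,0.4],[0,0,0,0,0,0,0],[0,0,0,0,0,0,0],[0,0,0,0,0,0,0],[0,0,0,0,0,0,0]],
  ],
)

```text
clock: 7.2
ee_pos: [0.5161, 0.0846, 0.1554]
orientation: [-1.676, -1.565, 0.833]
force: [-1.0, 2.6, 2.2]
finger_gap: 0.0513
```

Run:
```python
from t import *;from go import delta
x,M=tcp((.506,.085,.08),-4,34,.092);delta(x,M)
w=grab_frame("wrist");cv2.imwrite("pics/w6.png",w["image"][:,:,::-1])
```

```text
turn [-0.0008  0.0005  0.001 ] shift after turn [-0.0003 -0.0004 -0.0009] before [-0.0003 -0.0004 -0.0009]
joints [-0.04   0.024  2.2   -0.049  0.325 -1.501] F [-1.03  2.57  2.22] T [0.352 0.054 0.161] gap 0.0513467212890725 pos [0.5161 0.0846 0.1554]
```

View pics/w6.png

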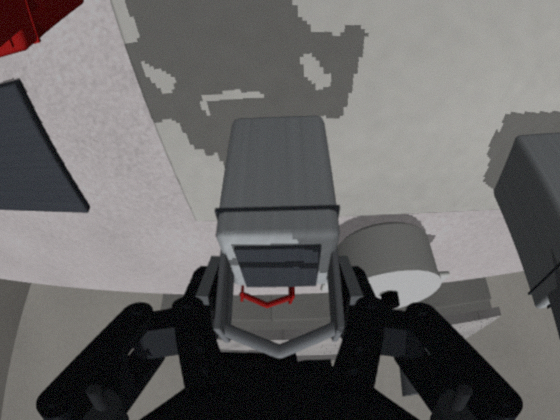

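move_arm(
  increments=[
    [[0,0,0,0,-0.004,-0.003,0],[0,0,0,0,-0.008,-0.0055,0],[0,0,0,0,-0.0124,-0.0084,0],[0,0,0,0,-0.0124,-0.0084,0],[0,0,0,0,0,0,0],[0,0,0,0,0,0,0],[0,0,0,0,0,0,0]],
  ],
)

```text
clock: 7.95
ee_pos: [0.5149, 0.0845, 0.1979]
orientation: [-1.674, -1.562, 0.836]
force: [0.4, 1.0, -4.3]
finger_gap: 0.0515
```

Run:
```python
from t import *;from go import delta
for i in range(3): 
    o=get_obs(); print(o["force"],o["torque"]); w=grab_frame("wrist")
print(o["ee_pos"]);cv2.imwrite("pics/w7.png",w["image"][:,:,::-1])
t=grab_frame("top")
```

```text
[ 0.38241776  1.04617925 -4.25915162] [ 0.07449486  0.68416807 -0.02590979]
[-0.09501566 -0.15202725 -4.88111572] [ 0.07616712  0.64651573 -0.00967116]
[ 0.54178668  0.48021076 -4.96258225] [0.03067508 0.69380287 0.01466898]
[0.51523008 0.08447989 0.1981722 ]
```

View pics/w7.png

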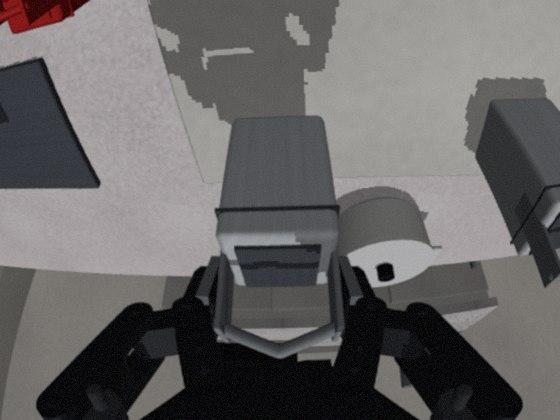

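Run:
```python
from tin import *
w=grab_frame("wrist");o=get_obs();M=R.from_rotvec(o["orientation"]).as_matrix();x=o["ee_pos"]
i=cv2.resize(w["image"][300:380,200:360,::-1],None,fx=5,fy=5,interpolation=2);cv2.imwrite("pics/w7c.png",np.clip(i*1.8,0,255).astype(np.uint8))
h=np.array([M[0,1],M[1,1]]);h/=np.hypot(*h);print('heading',np.degrees(np.arctan2(h[1],h[0])))
for c in [(.506,.0845),(.504,.0845)]:
    d=np.array(c)-[.5161,.0846];p=np.array([*(x[:2]+d),x[2]+.0446]);print(projw(w,p))
for c in [(-.026,0,0),(.0,0,.12)]:pass
# base near edge z = tcp -(.1554-.08)
o_,d_=rayw(w,280,116.5);z=x[2]-.0754;p=o_+d_*(z-o_[2])/d_[2];print('base near edge rel tcp',p-x)
```

```text
heading -3.9159077282953825
[278.88736706 353.60454723]
[278.55424648 352.7132094 ]
base near edge rel tcp [-0.03645092  0.00243071 -0.0754    ]
```

View pics/w7c.png

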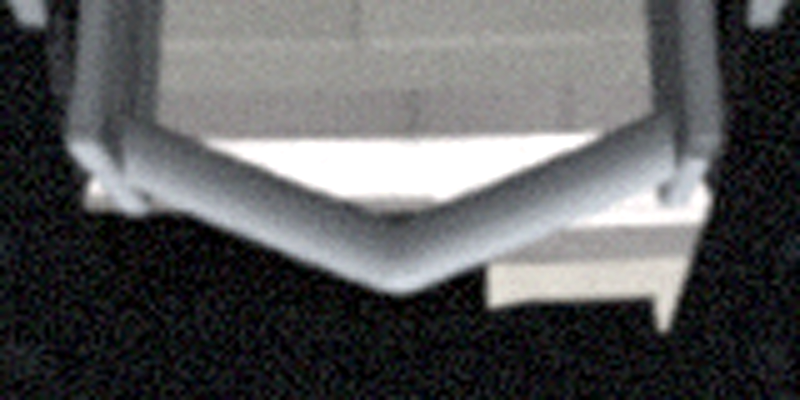

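```bash
cat >> t.py <<'E'
HO=np.array([.5272,-.2097,0]);HY=-5.5
def rodtcp(lx,ly,z,lean=34,yaw=HY,off=-.0103):
    y=np.radians(yaw);h=np.array([np.cos(y),np.sin(y),0]);l=np.array([-h[1],h[0],0])
    return HO+h*(lx-off)+l*ly+np.array([0,0,z-.0446]),pose(yaw,lean)
E
python3 - <<'E'
from t import *;from go import delta
x,M=rodtcp(-.09,0,.318);print(x,ik(x,M,q0)[0].round(2));delta(x,M)
E
```

```text
[ 0.44786692 -0.20206109  0.2734    ] [-1.   -0.19  2.05  0.56  0.96 -2.72]
turn [-0.0032  0.0223  0.0154] shift after turn [-0.2918 -0.0842 -0.0083] before [-0.2905 -0.0887 -0.0016]
joints [-0.04  -0.049  2.135 -0.035  0.466 -1.516] F [ 0.64 -0.43 -5.95] T [ 0.02   0.723 -0.031] gap 0.05196650238625895 pos [0.5158 0.0845 0.199 ]
```

move_arm(
  increments=[
    [[-0.003,0.022,0.015,0,-0.006,0,0],[0,0,0,-0.01,-0.006,0,0],[0,0,0,-0.02,-0.006,-0.001,0],[0,0,0,-0.025,-0.006,-0.001,0],[0,0,0,-0.025,-0.006,-0.001,0],[0,0,0,-0.025,-0.006,-0.001,0],[0,0,0,-0.025,-0.006,-0.001,0],[0,0,0,-0.025,-0.006,-0.001,0],[0,0,0,-0.025,-0.006,0,0],[0,0,0,-0.025,-0.006,-0.001,0],[0,0,0,-0.025,-0.006,-0.001,0],[0,0,0,-0.025,-0.006,-0.001,0],[0,0,0,-0.02,-0.006,0,0],[0,0,0,-0.011,-0.006,0,0],[0,0,0,-0.006,0,0,0],[0,0,0,0,0,0,0],[0,0,0,0,0,0,0],[0,0,0,0,0,0,0]],
  ],
)

```text
clock: 10.0
ee_pos: [0.4489, -0.2015, 0.2737]
orientation: [-1.694, -1.542, 0.818]
force: [-0.3, 0.8, -4.4]
finger_gap: 0.052
```

Run:
```python
from t import *;from go import delta
x,M=rodtcp(-.09,0,.318);delta(x,M)
w=grab_frame("wrist");cv2.imwrite("pics/w8.png",w["image"][:,:,::-1]);np.save("w8.npy",w,allow_pickle=True)
s=grab_frame("scene");cv2.imwrite("pics/s8.png",cv2.resize(s["image"][100:300,80:330,::-1],None,fx=3,fy=3,interpolation=2))
for q in [(0,0,.29),(-.024,0,.303),(.014,0,.304)]:
    y=np.radians(HY);p=HO+np.array([q[0]*np.cos(y),q[0]*np.sin(y),q[2]]);print(projw(w,p))
```

```text
turn [0.0005 0.0009 0.0017] shift after turn [-0.0007 -0.0003  0.001 ] before [-0.0007 -0.0003  0.001 ]
joints [-0.993 -0.189  2.049  0.563  0.964 -2.722] F [-0.29  0.79 -4.43] T [ 0.036  0.728 -0.011] gap 0.051975019310763294 pos [ 0.4489 -0.2015  0.2737]
[278.78092244 337.57399566]
[278.87060898 348.57202465]
[278.77504939 360.07483381]
```

View pics/w8.png

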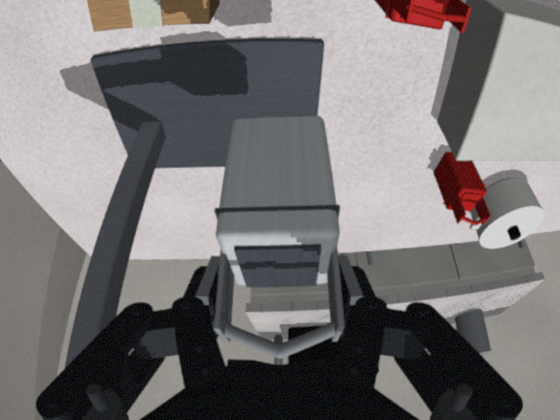

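View pics/s8.png

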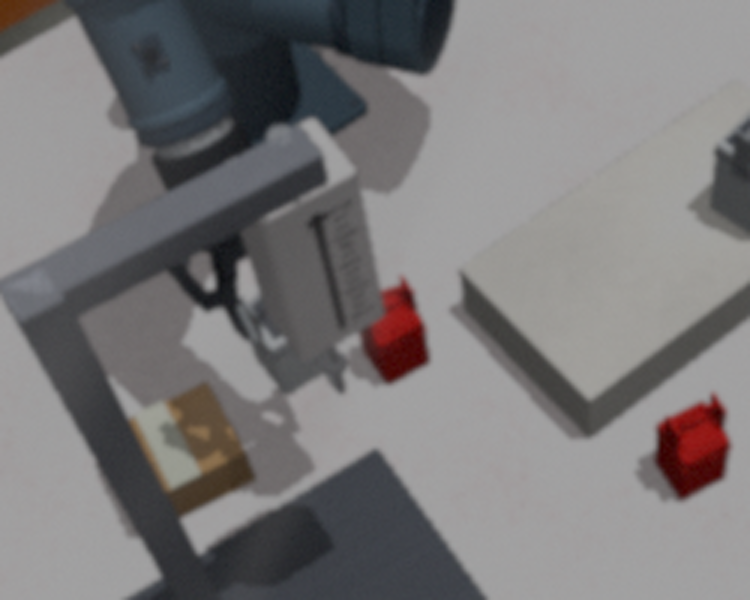

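Run:
```python
from t import *
w=np.load("w8.npy",allow_pickle=True).item()
i=cv2.resize(w["image"][310:380,220:340,::-1],None,fx=6,fy=6,interpolation=2);cv2.imwrite("pics/w8c.png",np.clip(i*1.6,0,255).astype(np.uint8))
```

```text
(no output)
```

View pics/w8c.png

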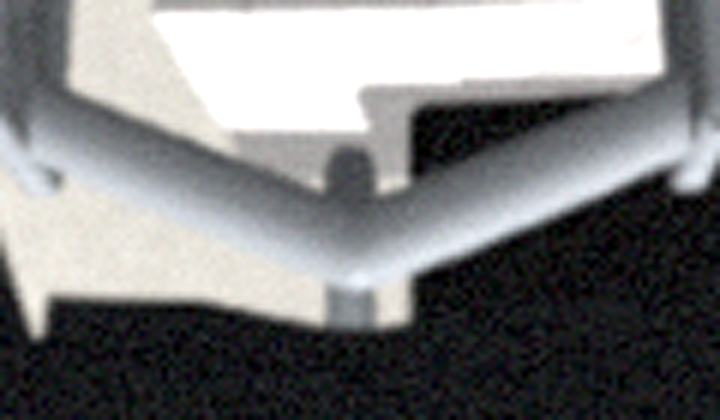

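Run:
```python
from t import *;from go import delta
x,M=rodtcp(0,0,.320);delta(x,M)
```

```text
turn [0.0009 0.0012 0.0014] shift after turn [-0.0006  0.0485 -0.0745] before [-0.0007  0.0486 -0.0744]
joints [-0.993 -0.189  2.049  0.563  0.964 -2.722] F [-0.62  0.18 -5.27] T [ 0.081  0.676 -0.01 ] gap 0.05155557946052696 pos [ 0.449  -0.2016  0.274 ]
```

move_arm(
  increments=[
    [[0,0,0,-0.0007,-0.0016,-0.001,0],[0,0,0,0,0.0056,-0.0082,0],[0,0,0,0,0.0056,-0.0082,0],[0,0,0,0,0.0056,-0.0082,0],[0,0,0,0,0.0056,-0.0082,0],[0,0,0,0,0.0056,-0.0082,0],[0,0,0,0,0.0056,-0.0082,0],[0,0,0,0,0,0,0]],
  ],
)

```text
clock: 10.9
ee_pos: [0.5093, -0.2089, 0.2758]
orientation: [-1.695, -1.542, 0.818]
force: [-0.1, 0.6, -5.4]
finger_gap: 0.0517
```

Run:
```python
from t import *;from go import delta
x,M=rodtcp(0,0,.320);delta(x,M)
w=grab_frame("wrist");cv2.imwrite("pics/w9c.png",np.clip(cv2.resize(w["image"][310:380,220:340,::-1],None,fx=6,fy=6,interpolation=2)*1.6,0,255).astype(np.uint8))
```

```text
turn [0.0013 0.0009 0.0012] shift after turn [ 0.0009  0.0161 -0.0231] before [ 0.0009  0.0161 -0.0231]
joints [-0.856 -0.075  1.951  0.525  0.882 -2.592] F [-0.1   0.64 -5.39] T [0.084 0.722 0.035] gap 0.05167260561610449 pos [ 0.5093 -0.2089  0.2758]
```

View pics/w9c.png

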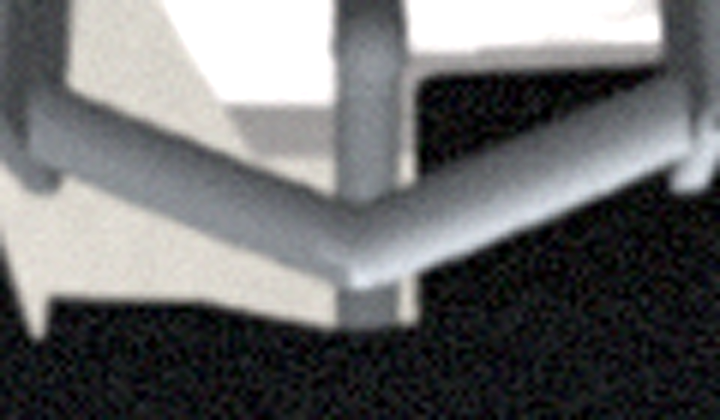

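move_arm(
  increments=[
    [[0,0,0,0.001,0.0054,-0.0077,0],[0,0,0,0,0.0054,-0.0077,0],[0,0,0,0,0.0054,-0.0077,0],[0,0,0,0,0,0,0],[0,0,0,0,0,0,0]],
  ],
)

```text
clock: 11.45
ee_pos: [0.5364, -0.2103, 0.2751]
orientation: [-1.694, -1.541, 0.818]
force: [-0.3, -0.1, -4.3]
finger_gap: 0.0514
```

Run:
```python
from t import *;from go import delta
x,M=rodtcp(0,0,.320);delta(x,M)
w=grab_frame("wrist");cv2.imwrite("pics/w10c.png",np.clip(cv2.resize(w["image"][250:390,200:360,::-1],None,fx=4,fy=4,interpolation=2)*1.6,0,255).astype(np.uint8))
s=grab_frame("scene");cv2.imwrite("pics/s10.png",cv2.resize(s["image"][150:250,130:230,::-1],None,fx=6,fy=6,interpolation=2))
```

```text
turn [0.0006 0.0007 0.0012] shift after turn [-0.0003  0.0003 -0.001 ] before [-0.0003  0.0003 -0.001 ]
joints [-0.803 -0.026  1.907  0.505  0.853 -2.536] F [-0.3  -0.14 -4.31] T [0.087 0.726 0.008] gap 0.05139557643127141 pos [ 0.5364 -0.2103  0.2751]
```

View pics/w10c.png

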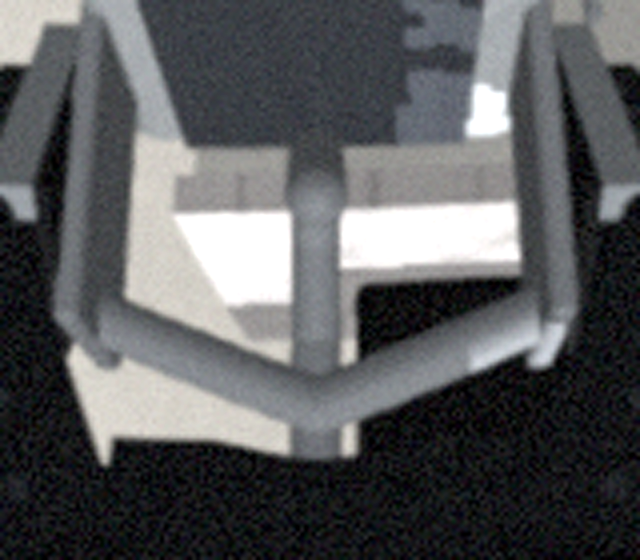

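View pics/s10.png

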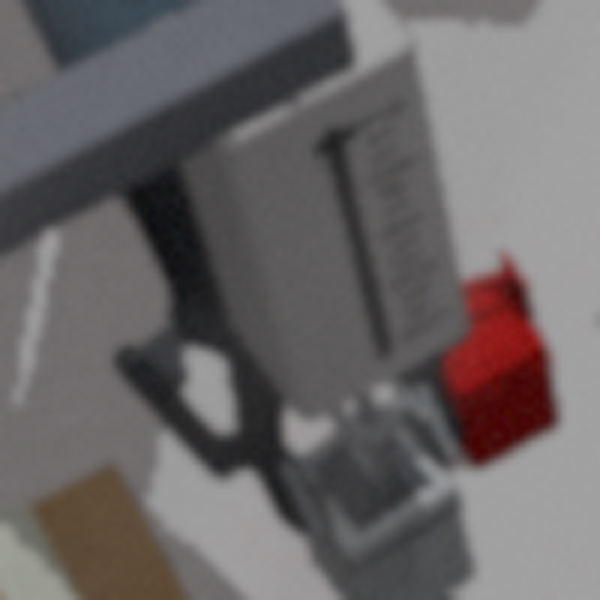

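move_arm(
  increments=[
    [[0,0,0,0,0.0025,0.0017,0],[0,0,0,0,0.0025,0.0017,0],[0,0,0,0,0.0025,0.0017,0],[0,0,0,0,0.0025,0.0017,0],[0,0,0,0,0.0025,0.0017,0],[0,0,0,0,0.0025,0.0017,0],[0,0,0,0,0.0025,0.0017,0],[0,0,0,0,0.0025,0.0017,0],[0,0,0,0,0.0025,0.0017,0],[0,0,0,0,0.0025,0.0017,0],[0,0,0,0,0,0,0],[0,0,0,0,0,0,0]],
  ],
)

```text
clock: 12.75
ee_pos: [0.5362, -0.2105, 0.2452]
orientation: [-1.695, -1.541, 0.818]
force: [-0.1, 0.5, -3.6]
finger_gap: 0.0521
```

Run:
```python
from t import *
F=[]
for i in range(5):
    o=get_obs();F.append(np.r_[o["force"],o["torque"]]);w=grab_frame("wrist")
print(np.mean(F,0).round(2),np.std(F,0).round(2),o["ee_pos"])
cv2.imwrite("pics/w11c.png",np.clip(cv2.resize(w["image"][250:390,200:360,::-1],None,fx=4,fy=4,interpolation=2)*1.6,0,255).astype(np.uint8))
```

```text
[-0.1   0.42 -4.29  0.08  0.65  0.02] [0.18 0.32 0.5  0.03 0.03 0.03] [ 0.53627569 -0.2105707   0.24534536]
```

View pics/w11c.png

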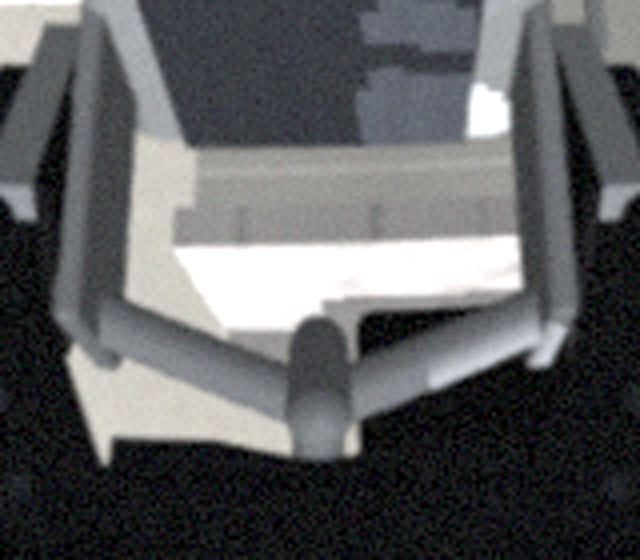

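move_arm(
  increments=[
    [[0,0,0,0,0.0025,0.0017,0],[0,0,0,0,0.0025,0.0017,0],[0,0,0,0,0.0025,0.0017,0],[0,0,0,0,0.0025,0.0017,0],[0,0,0,0,0.0025,0.0017,0],[0,0,0,0,0.0025,0.0017,0],[0,0,0,0,0.0025,0.0017,0],[0,0,0,0,0.0025,0.0017,0],[0,0,0,0,0.0025,0.0017,0],[0,0,0,0,0.0025,0.0017,0],[0,0,0,0,0.0025,0.0017,0],[0,0,0,0,0.0025,0.0017,0],[0,0,0,0,0.0025,0.0017,0],[0,0,0,0,0.0025,0.0017,0],[0,0,0,0,0.0025,0.0017,0],[0,0,0,0,0.0025,0.0017,0],[0,0,0,0,0.0025,0.0017,0],[0,0,0,0,0.0025,0.0017,0],[0,0,0,0,0,0,0],[0,0,0,0,0,0,0]],
  ],
)

```text
clock: 15.0
ee_pos: [0.536, -0.2105, 0.1906]
orientation: [-1.695, -1.541, 0.818]
force: [2.7, 0.0, -1.0]
finger_gap: 0.0518
```

```bash
cat > fm.py <<'E'
from t import *
def fm(n=10,save=None):
    F=[];P=[]
    for i in range(n):
        o=get_obs();F.append(np.r_[o["force"],o["torque"]]);P.append(o["ee_pos"]);w=grab_frame("wrist")
    M=R.from_rotvec(o["orientation"]).as_matrix()
    print(np.mean(F,0).round(2),(np.std(F,0)/n**.5).round(2),np.mean(P,0).round(4),o["joint_pos"].round(2),'lean',np.degrees(np.arccos(-M[2,1])).round(2),'head',np.degrees(np.arctan2(M[1,1],M[0,1])).round(2),o["clock"])
    if save: cv2.imwrite(save,np.clip(cv2.resize(w["image"][250:390,200:360,::-1],None,fx=4,fy=4,interpolation=2)*1.6,0,255).astype(np.uint8))
E
python3 -c "
from fm import *
fm(10,'pics/w12c.png')"
```

```text
[ 1.94 -0.32 -1.32 -0.01  0.19 -0.04] [0.16 0.17 0.17 0.01 0.01 0.01] [ 0.536  -0.2105  0.1908] [-0.8   0.07  2.04  0.64  0.66 -2.72] lean 34.07 head -5.45 15.45
```

View pics/w12c.png

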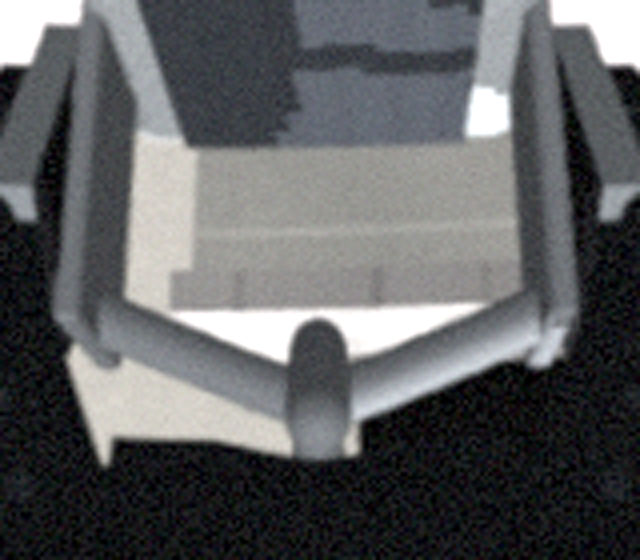

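move_arm(
  increments=[
    [[0,0,0,0,0.00056,-0.00083,0],[0,0,0,0,0.00056,-0.00083,0],[0,0,0,0,0.00056,-0.00083,0],[0,0,0,0,0,0,0]],
  ],
)

```text
clock: 15.9
ee_pos: [0.5392, -0.2107, 0.1907]
orientation: [-1.695, -1.541, 0.818]
force: [-0.4, 0.1, -1.2]
finger_gap: 0.0516
```

```bash
python3 -c "
from fm import *
fm(8)"
```

```text
[ 0.66  0.69 -1.5   0.08  0.3   0.04] [0.25 0.17 0.12 0.01 0.01 0.01] [ 0.5392 -0.2107  0.1908] [-0.8   0.08  2.03  0.64  0.66 -2.71] lean 34.08 head -5.43 16.25
```

move_arm(
  increments=[
    [[0,0,0,0,0.00056,-0.00083,0],[0,0,0,0,0.00028,-0.00042,0],[0,0,0,0,0,0,0]],
  ],
)

```text
clock: 16.6
ee_pos: [0.5405, -0.2109, 0.1906]
orientation: [-1.695, -1.541, 0.818]
force: [-1.0, -0.4, -0.8]
finger_gap: 0.0517
```

```bash
python3 -c "
from fm import *
fm(10)"
```

```text
[-0.8   0.25 -1.21  0.07  0.46  0.03] [0.11 0.12 0.2  0.01 0.01 0.01] [ 0.5405 -0.2109  0.1907] [-0.8   0.08  2.03  0.63  0.66 -2.71] lean 34.06 head -5.45 17.05
```

move_arm(
  increments=[
    [[0,0,0,0,-0.0004,0.0006,0],[0,0,0,0,0.0025,0.0017,0],[0,0,0,0,0.0025,0.0017,0],[0,0,0,0,0.0025,0.0017,0],[0,0,0,0,0.0025,0.0017,0],[0,0,0,0,0.0025,0.0017,0],[0,0,0,0,0.0025,0.0017,0],[0,0,0,0,0,0,0],[0,0,0,0,0,0,0]],
  ],
)

```text
clock: 18.0
ee_pos: [0.5398, -0.2109, 0.1725]
orientation: [-1.695, -1.541, 0.818]
force: [4.4, 0.1, -0.4]
finger_gap: 0.0518
```

```bash
python3 -c "
from fm import *
fm(16,'pics/w13c.png')"
```

```text
[ 3.37  0.08 -0.36  0.06 -0.    0.04] [0.12 0.07 0.12 0.01 0.01 0.01] [ 0.5398 -0.2109  0.1726] [-0.8   0.11  2.06  0.68  0.62 -2.76] lean 34.07 head -5.46 18.75
```

View pics/w13c.png

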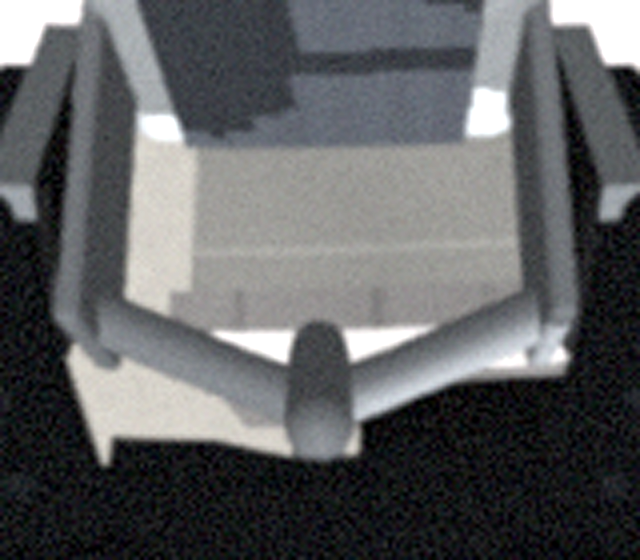

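```bash
python3 -c "
from fm import *
fm(4);fm(4);fm(4)"
```

```text
[ 3.02 -0.15 -0.58  0.02 -0.03 -0.01] [0.12 0.25 0.12 0.01 0.01 0.01] [ 0.5398 -0.2109  0.1726] [-0.8   0.11  2.06  0.68  0.62 -2.76] lean 34.07 head -5.46 18.95
[ 2.89 -0.29 -0.71 -0.04  0.01  0.  ] [0.19 0.15 0.13 0.01 0.01 0.02] [ 0.5398 -0.2109  0.1726] [-0.8   0.11  2.06  0.68  0.62 -2.76] lean 34.07 head -5.46 19.15
[ 3.23 -0.57  0.07 -0.01  0.01 -0.01] [0.16 0.24 0.2  0.01 0.01 0.03] [ 0.5398 -0.2109  0.1726] [-0.8   0.11  2.06  0.68  0.62 -2.76] lean 34.07 head -5.46 19.35
```

move_arm(
  increments=[
    [[0,0,0,0,0.00056,-0.00083,0],[0,0,0,0,0.00056,-0.00083,0],[0,0,0,0,0,0,0]],
  ],
)

```text
clock: 19.7
ee_pos: [0.5411, -0.2108, 0.1718]
orientation: [-1.694, -1.54, 0.819]
force: [-4.9, -1.5, -0.1]
finger_gap: 0.0515
```

```bash
python3 -c "
from fm import *
fm(6)
s=grab_frame('scene');cv2.imwrite('pics/s13.png',cv2.resize(s['image'][150:270,130:230,::-1],None,fx=5,fy=5,interpolation=2))"
```

```text
[-5.24 -1.09 -0.58 -0.08  0.83 -0.12] [0.15 0.18 0.23 0.01 0.02 0.01] [ 0.5411 -0.2107  0.1719] [-0.79  0.11  2.05  0.67  0.61 -2.76] lean 33.99 head -5.39 19.95
```

View pics/s13.png

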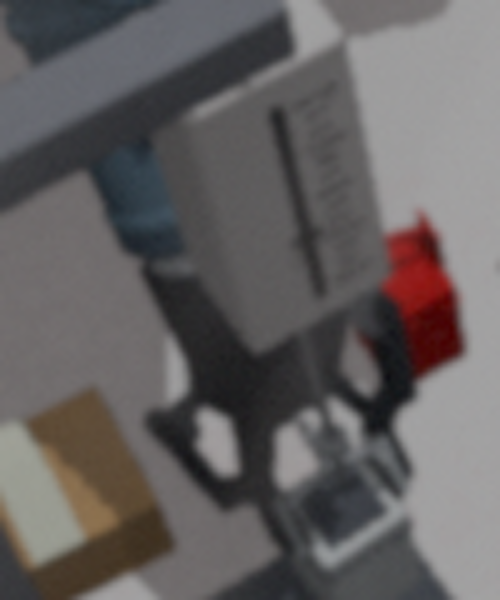

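move_arm(
  increments=[
    [[0,0,0,0,-0.00034,0.0005,0],[0,0,0,0,-0.00034,0.0005,0],[0,0,0,0,0,0,0]],
  ],
)

```text
clock: 20.35
ee_pos: [0.5408, -0.2109, 0.1728]
orientation: [-1.696, -1.541, 0.817]
force: [0.0, 0.0, -0.0]
finger_gap: 0.0519
```

```bash
python3 -c "
from fm import *
fm(10)"
```

```text
[ 0.97  0.47 -0.63  0.09  0.21  0.05] [0.24 0.11 0.17 0.01 0.02 0.01] [ 0.5408 -0.2109  0.1728] [-0.8   0.11  2.05  0.68  0.62 -2.76] lean 34.08 head -5.44 20.8
```

move_arm(
  increments=[
    [[0,0,0,0,0.0018,0.0009,0],[0,0,0,0,0.0017,0.0011,0],[0,0,0,0,0.0017,0.0011,0],[0,0,0,0,0.0017,0.0011,0],[0,0,0,0,0,0,0],[0,0,0,0,0,0,0]],
  ],
)

```text
clock: 21.45
ee_pos: [0.5408, -0.2109, 0.1643]
orientation: [-1.695, -1.541, 0.818]
force: [-1.5, 1.6, 0.2]
finger_gap: 0.0515
```

```bash
python3 -c "
from fm import *
fm(30,'pics/w14c.png')"
```

```text
[-2.33  0.99 -0.05  0.14  0.5   0.07] [0.11 0.1  0.08 0.   0.01 0.01] [ 0.5409 -0.2109  0.1645] [-0.8   0.12  2.06  0.7   0.6  -2.79] lean 34.06 head -5.44 22.9
```

View pics/w14c.png

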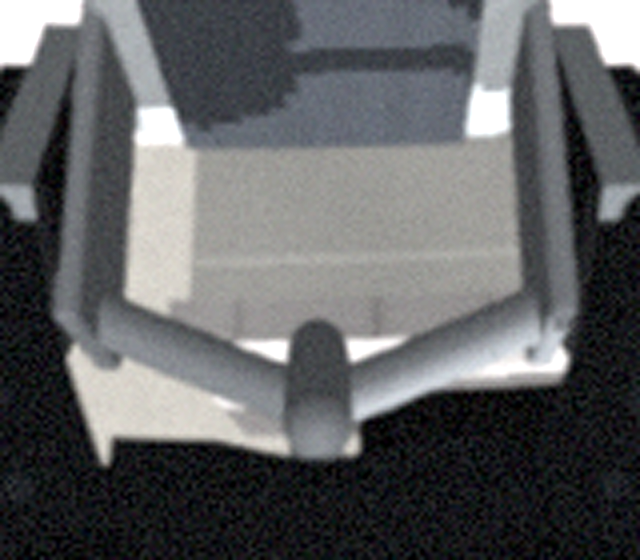

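move_arm(
  increments=[
    [[0,0,0,0.0003,-0.0003,0.0005,0],[0,0,0,0,0,0,0]],
  ],
)

```text
clock: 23.15
ee_pos: [0.5408, -0.2109, 0.1649]
orientation: [-1.696, -1.541, 0.818]
force: [0.3, 0.1, -0.7]
finger_gap: 0.0519
```

```bash
python3 -c "
from fm import *
fm(16)"
```

```text
[ 1.99  0.11 -0.11  0.03  0.09  0.02] [0.24 0.14 0.15 0.01 0.02 0.01] [ 0.5407 -0.2109  0.1648] [-0.8   0.12  2.07  0.7   0.6  -2.79] lean 34.09 head -5.5 23.9
```

move_arm(
  increments=[
    [[0,0,0,0,0.0001,-0.0002,0],[0,0,0,0,0,0,0],[0,0,0,0,0,0,0.64],[0,0,0,0,0,0,0.68],[0,0,0,0,0,0,0.72],[0,0,0,0,0,0,0.76],[0,0,0,0,0,0,0.8],[0,0,0,0,0,0,0.9],[0,0,0,0,0,0,1],[0,0,0,0,0,0,1],[0,0,0,0,0,0,1]],
  ],
)

```text
clock: 25.05
ee_pos: [0.5406, -0.2106, 0.1645]
orientation: [-1.695, -1.541, 0.818]
force: [-0.2, -0.0, 0.3]
finger_gap: 0.0853
```

```bash
python3 -c "
from fm import *
w=grab_frame('wrist');cv2.imwrite('pics/w15.png',w['image'][:,:,::-1])
fm(6)
w=grab_frame('wrist');cv2.imwrite('pics/w15b.png',w['image'][:,:,::-1]);print(get_obs()['finger_gap'])"
```

```text
[-0.46  0.09 -0.12  0.07  0.28  0.01] [0.22 0.13 0.21 0.01 0.01 0.01] [ 0.5406 -0.2106  0.1645] [-0.8   0.12  2.06  0.7   0.6  -2.79] lean 34.07 head -5.44 25.35
0.08581511676001544
```

View pics/w15.png

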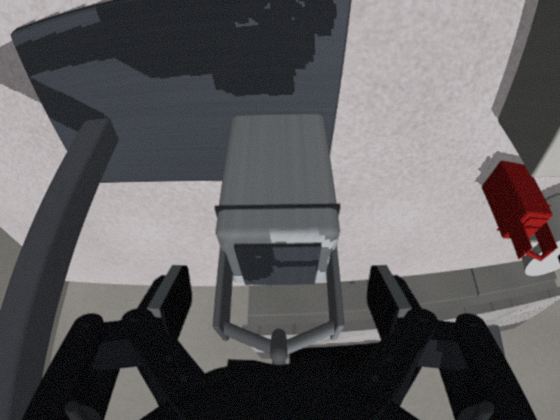

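View pics/w15b.png

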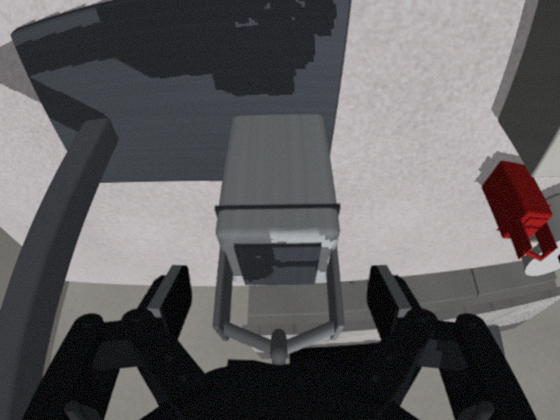

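```bash
python3 -c "
from t import *
o=get_obs();M=R.from_rotvec(o['orientation']).as_matrix();h=np.array([M[0,1],M[1,1],0]);h/=np.linalg.norm(h)
for n,d in (('horiz',-h),('axis',-M[:,1]),('mix',-h*.8+np.array([0,0,.6]))):
  q=q0
  for s in (.03,.06,.09,.12,.15):
    q,e=ik(o['ee_pos']+d*s,M,q);print(n,s,q.round(2),round(e,5))
"
```

```text
horiz 0.03 [-0.85  0.07  2.12  0.72  0.62 -2.85] 0.0
horiz 0.06 [-0.91  0.02  2.18  0.74  0.65 -2.92] 0.0
horiz 0.09 [-0.99 -0.03  2.23  0.75  0.69 -2.99] 0.0
horiz 0.12 [-1.08 -0.09  2.28  0.76  0.75 -3.07] 0.0
horiz 0.15 [-1.18 -0.14  2.32  0.75  0.81 -3.14] 0.0
axis 0.03 [-0.83  0.05  2.06  0.65  0.67 -2.75] 0.0
axis 0.06 [-0.86 -0.01  2.06  0.61  0.74 -2.72] 0.0
axis 0.09 [-0.89 -0.07  2.05  0.58  0.82 -2.7 ] 0.0
axis 0.12 [-0.93 -0.13  2.03  0.56  0.9  -2.68] 0.0
axis 0.15 [-0.97 -0.19  2.01  0.54  0.98 -2.68] 0.0
mix 0.03 [-0.84  0.05  2.09  0.67  0.66 -2.78] 0.0
mix 0.06 [-0.89 -0.02  2.1   0.65  0.72 -2.78] 0.0
mix 0.09 [-0.94 -0.09  2.11  0.63  0.8  -2.79] 0.0
mix 0.12 [-1.   -0.16  2.12  0.61  0.88 -2.81] 0.0
mix 0.15 [-1.07 -0.22  2.12  0.6   0.97 -2.83] 0.0
```

move_arm(
  increments=[
    [[0,0,0,0,-0.0028,0.0042,1],[0,0,0,0,-0.0056,0.0083,1],[0,0,0,0,-0.0056,0.0083,1],[0,0,0,0,-0.0056,0.0083,1],[0,0,0,0,-0.0056,0.0083,1],[0,0,0,0,-0.012,0.008,1],[0,0,0,0,-0.015,0.008,1],[0,0,0,0,-0.015,0.008,1],[0,0,0,0,-0.015,0.008,1],[0,0,0,0,-0.015,0.008,1],[0,0,0,0,-0.015,0.008,1],[0,0,0,0,0,0,1],[0,0,0,0,0,0,1],[0,0,0,0,0,0,1]],
  ],
)

```text
clock: 26.85
ee_pos: [0.4078, -0.198, 0.2094]
orientation: [-1.695, -1.541, 0.818]
force: [0.3, -0.1, -0.2]
finger_gap: 0.0853
```

```bash
python3 -c "
from fm import *
w=grab_frame('wrist');cv2.imwrite('pics/w16.png',w['image'][:,:,::-1])
s=grab_frame('scene');cv2.imwrite('pics/s16.png',cv2.resize(s['image'][150:270,130:230,::-1],None,fx=5,fy=5,interpolation=2))
fm(6)
s2=grab_frame('scene');cv2.imwrite('pics/s16b.png',s2['image'][:,:,::-1])
w2=grab_frame('wrist');d=lambda a,b:cv2.absdiff(cv2.GaussianBlur(a['image'],(5,5),0),cv2.GaussianBlur(b['image'],(5,5),0)).max()
print(d(w,w2),d(s,s2))"
```

```text
[ 0.05  0.45  0.09  0.05  0.24 -0.01] [0.2  0.19 0.13 0.01 0.01 0.01] [ 0.4078 -0.1977  0.2093] [-1.12 -0.19  2.22  0.66  0.89 -2.96] lean 34.05 head -5.37 27.2
33 6
```

View pics/w16.png

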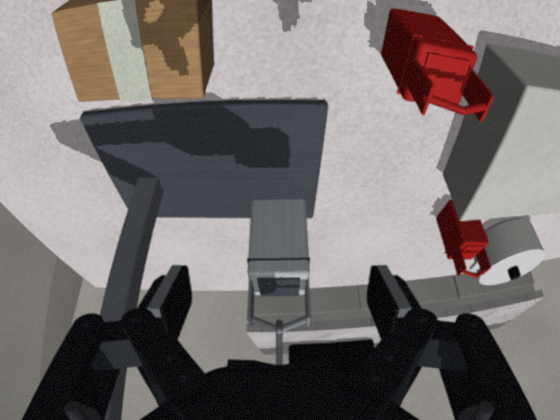

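View pics/s16.png

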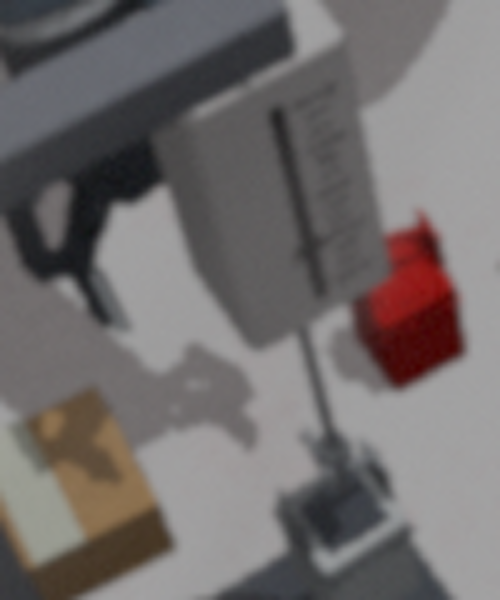

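View pics/s16b.png

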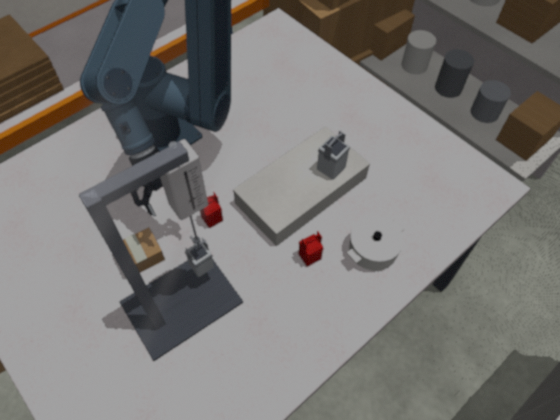

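move_arm(
  increments=[
    [[0,0,0,0,0,0,1],[0,0,0,0,0,0,1],[0,0,0,0,0,0,1],[0,0,0,0,0,0,1],[0,0,0,0,0,0,1],[0,0,0,0,0,0,1],[0,0,0,0,0,0,1],[0,0,0,0,0,0,1],[0,0,0,0,0,0,1],[0,0,0,0,0,0,1],[0,0,0,0,0,0,1],[0,0,0,0,0,0,1],[0,0,0,0,0,0,1],[0,0,0,0,0,0,1],[0,0,0,0,0,0,1],[0,0,0,0,0,0,1],[0,0,0,0,0,0,1],[0,0,0,0,0,0,1],[0,0,0,0,0,0,1],[0,0,0,0,0,0,1]],
  ],
)

```text
clock: 29.35
ee_pos: [0.4077, -0.1979, 0.2096]
orientation: [-1.695, -1.541, 0.818]
force: [0.7, 0.0, -1.2]
finger_gap: 0.0857
```

```bash
python3 -c "
from fm import *
P=None
for i in range(8):
    w=grab_frame('wrist');g=cv2.cvtColor(w['image'],cv2.COLOR_RGB2GRAY).astype(np.float32)
    a=g[190:340,235:325]
    if P is not None: print(cv2.phaseCorrelate(P,a))
    else: P=a
cv2.imwrite('pics/w17.png',cv2.resize(w['image'][180:350,220:340,::-1],None,fx=3.5,fy=3.5))
M=R.from_rotvec(get_obs()['orientation']).as_matrix()
"
```

```text
((0.0004375786591381825, 0.0019298246732546431), 0.982143244990596)
((-0.04738569028935302, -0.06234635801445165), 0.9971232150042498)
((0.005836987824444861, -0.0005763820969661992), 0.9709388519569679)
((-0.041823773213010895, -0.044867630822309934), 0.9919538815109818)
((-0.029450244579940943, -0.027312723986725018), 0.9936566512496383)
((-0.008888066126779393, -0.015141636983770468), 0.9736588004783348)
((-0.08890151714367533, -0.016851361352706817), 0.9856769098352502)
```

View pics/w17.png

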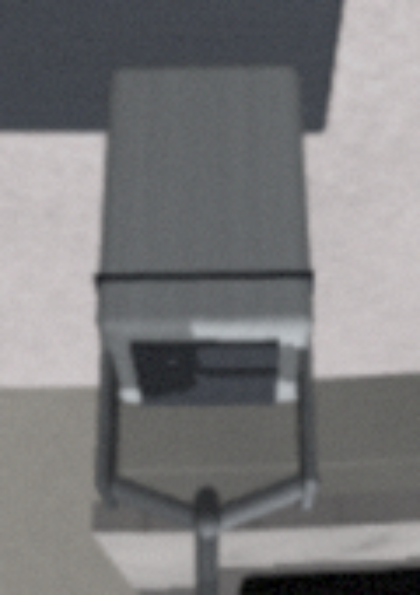

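The tin is hanging still (image motion under 0.1 px), upright, with its rod at the hook's seat, and the hand is clear.

```bash
python3 -c "
from workcell import sign_off
print(sign_off())"
```

```text
the job is handed in; nothing more can be done
None
```

The small grey tin now hangs by its rod from the scale's hook, and the job is handed in at about 30 s of the 58 s allowed.

- **How it went:** I gripped the tin by its straps with the hand leaning back 34°. A 40° lean ran into joint 5's limit during the approach, so I reduced it. I then passed the rod over the hook's tip and lowered it at no more than about 0.03 m/s until the hand felt no weight, then let go and backed off.
- **Weight carried:** just before letting go, the vertical force on the hand was −0.1 ± 0.15 N, against about 4.9 N with the tin held free. That puts the tin at about 0.5 kg.
- **After letting go:** two pictures 0.35 s apart looked alike, with no visible drop or bounce. I had no direct reading of the hook's speed. About 4 s later the tin was still to within 0.1 px over 0.35 s. In the last picture it was upright, with the rod in the hook's seat and the hand well clear.
- **What disagreed:**
  - The hook's sides pushed the rod sideways while it seated, with readings from +3.4 to −5.2 N, so I corrected its x position by a few millimetres. It was still about +2 N before a last 0.2 mm nudge, which I did not re-measure before letting go.
  - The spring housing measured about 20 mm further towards the scale's +x than the description suggests. The hook itself matched to about 2 mm.
- **Everything else:** the other objects look unmoved in the last scene picture. I judged this by eye and did not measure it.

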